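# Probe printed link arms on parallels and clear them to the tray

### The arm

A 6-joint arm with a two-finger parallel gripper is mounted at the origin on the work surface. World frame = base frame: x ahead of the robot, y to its left, z up, the work surface at z = 0. Lengths are in m, angles in rad, forces in N, time in s.
With the tool pointing down it reaches from about 0.35 to 0.925 m from the base axis. Payload 6.4 kg.
Tool frame: the origin (TCP) lies midway between the tips of the shut fingers; the grasp point (between the pads) lies 19 mm behind it; z points along the fingers, y is the line along which they close (so a half turn about z gives the same grasp; the last joint's range is limited). The gripper opens to 85 mm and grips with 20 to 120 N. Pads are 22 mm wide; open, the fingers measure 114 mm over their backs; the gripper's body (76 mm by 85 mm) begins 54 mm behind the grasp point. The pads swing forward as they close: fully open they stand 13 mm farther back than shut.
Start: joints at [0.994, 0.245, 1.558, -0, 1.339, -0.174], TCP at [0.255, 0.598, 0.231] pointing down, gripper open.
Joint ranges: [-3.13, 3.13], [-1.02, 2.26], [0.13, 2.54], [-0.95, 4.09], [0.21, 2.88], [-2.74, 2.74]. Speed limits (rad/s): [2.57, 2.57, 3.14, 3.14, 3.14, 3.14].

### API

Orientations are given as [roll, pitch, yaw] about the fixed x, y, z axes, in that order (R = Rz(yaw) Ry(pitch) Rx(roll)).
In Python, from cell import env, optics, ticket, spotter gives the robot as it stands. The module is installed in compiled form; this text tells all that it offers.
- The arm moves only by the shell command python3 -m crank 'ROWS' [FORCE]. ROWS is JSON, one flat list of numbers, 7 for each row, row after row: the turn, a rotation vector about the tool's x, y, z normalised to -1 to 1, where 1 is 6 degrees, then the shift along the tool's x, y, z normalised to -1 to 1, where 1 is 0.04 m, then the opening, from -1 (shut) to 1 (fully open). In form: [wx, wy, wz, dx, dy, dz, gripper, wx, wy, wz, dx, dy, dz, gripper, ...]. A call has 1 to 5 rows; each row shifts and turns the commanded pose from where the row before left it, along the tool's axes as they then stand; what a row does not reach is not made up. A row lasts 1/12 s, in which the tool goes at most 41.7 mm and 7.16 degrees, less where a joint would pass 70% of its speed; a pose out of reach is approached as far as the arm can. A call with a number of a shift or a turn outside -1 to 1 is refused whole. A call with a gripper value outside its range is refused whole. The fingers move at their own pace and stop on an object; FORCE is the grip in N (left out, the last holds). Time passes only in rows, so rows that do not move let the fingers close. It gives the time, the measured TCP pose, the force, the opening and the grip force at its end, in the units of the state.
- env.get_state(): the state, without advancing time (a new reading comes with each control period).
- optics.snapshot(name): name is "side" or "top"; returns a dict with "img" (384x512x3 uint8, red, green, blue), "vertical_fov" (degrees; the focal length in pixels is half the picture's height over the tangent of half this angle, whatever the lens; pixels are square), "cx", "cy" (the principal point, pixels), "R" (3x3) and "t" (3): a world point X has camera coordinates R X + t. Camera axes: x right, y down, z forward; pixel columns grow to the right and rows downward; lengths in m; the calibration is good to about 2 mm. A picture is of the moment at which its call begins. There is no depth.
- ticket.sign_off(): hands the job in; it is judged then, once.
Trained networks look in a picture, given as the dict that the camera call returned (one of the last four; its "shot" number tells which), for a name from the list of things; names that differ only in an ending like _2 or _b are one class to them, and where a whole thing is asked for, a point or a joint stands for the part that bears it (a point fixed in the world has none). Each returns a list of dicts, best first, with "confidence" (0 to 1); they miss things now and then, are a little off and sometimes report something else, mostly with a low value. They report only what shows in the picture. A call takes as long as a camera call. They do not tell look-alikes from the thing itself.
- spotter.trace(picture, thing): "mask" (384x512 bool, what is visible of it) and "xy" ([column, row] in pixels, amid what is visible of it).
The state is a dict: "time_s": time; "joints": joint angles; "qvel": joint speeds; "effort": joint torques, N m; "position": TCP position; "tcp_rot": TCP orientation; "ft_force": force on the tool from outside, world axes, zero at the start; "wrist_torque": the same for the moment, N m; "grip_width": finger opening in m; "finger_force": force on a finger pad.
Only numpy, scipy, OpenCV 4.12 (cv2) and the standard library are available. Lean on these libraries where they do the work, as an engineer would, in place of code of your own. Each camera call takes 0.05 s, during which the arm holds its last target. There are 200 camera calls.

### The job

Lay every printed link arm from the build sheet across the two steel parallels of the measuring stage, side by side, square to the parallels and centred so that each test dot is above a parallel. Then take the hand probe and touch its ball to the test dots in the order of the measuring programme: orange link first, then blue, then green, the white dot before the black on each (one link may be missing). Finally put the probe back in its sloped cradle and lay all the links in the blue tray, and do not disturb the mug, the pliers or the scraper.

Things in the scene. Friction and masses are not known exactly. Their poses are not given: they have to be found in the camera images.
- stage: Fixed measuring stage: aluminium base 355 x 170 x 15 mm with two steel parallels (upright bars 340 mm long, 12 mm wide, 30 mm tall, tops 45 mm above the table). Origin on the table under its centre; x runs along the parallels, y across them; they stand at y = -45 and +45 mm (middle lines), x from -170 to +170 mm.
- sheet: Dark build sheet from a printer, 235 x 235 x 3 mm, fixed to the table; the links start on it, 95 mm apart along its x axis, their lengths along its y axis. Origin under its centre. It lies to the left or the right of the stage and the cradle on the other side.
- cradle: Fixed sloped rest for the probe, grey base 170 x 80 x 10 mm, two black saddles. Origin on the table under the probe's grip point; x points as the probe's tip does. Saddles: 10 mm thick, 95 mm apart along the slope (30 degrees down to +x), side cheeks 38 mm apart and 12 mm high for the 28 mm wide probe; fingers fit between the saddles (80 mm).
- tray: Fixed open blue tray beside the cradle, on the robot's side of it, outside 230 (x) x 150 (y) x 25 mm, walls and floor 4 mm. Origin under its centre. The links end up in it, lengths along x, side by side or on top of one another.
- cradle_seat (a point): Where the probe's origin is when it rests in the cradle: 105 mm above the cradle's origin.
- probe: Cordless hand probe, 0.18 kg, light-grey square body 28 x 28 mm. Origin on its axis at the grip point, midway between the saddles. At rest its frame is level: z up, x level towards the tip, y across; its axis slopes 30 degrees down to +x. Body from -58 to +50 mm along the axis, then steel cone and stylus with a red ball. Grasp it across y at the origin, fingers straight down.
- probe_head (a point): Centre of the probe's dark 44 x 44 x 30 mm rear head, 73 mm up the axis from the origin. Its front shoulder stands 8 mm proud of the body and hooks behind the upper saddle, which keeps the probe from sliding down; set the probe down 3 to 4 mm further up the slope than the seat, so that the shoulder clears the saddle.
- probe_tip (a point): Lowest point of the probe's red ball when the probe's frame is level: in the probe's frame 102 mm ahead (x) and 64 mm below the origin (z).
- link_orange: Printed orange link arm, a bar with round ends (a brass-coloured insert in each) 180 mm long (x), 24 mm wide (y), 16 mm tall (z), about 90 g. Origin at the centre of its underside. May be absent.
- link_orange_white (a point): Centre of the white test dot (18 mm diameter) on top of the orange link, at x = +45 mm, z = 16 mm of the link.
- link_orange_black (a point): Centre of the black test dot (18 mm diameter) on top of the orange link, at x = -45 mm, z = 16 mm of the link.
- link_blue: Printed blue link arm, a bar with round ends (a brass-coloured insert in each) 180 mm long (x), 24 mm wide (y), 16 mm tall (z), about 90 g. Origin at the centre of its underside. May be absent.
- link_blue_white (a point): Centre of the white test dot (18 mm diameter) on top of the blue link, at x = +45 mm, z = 16 mm of the link.
- link_blue_black (a point): Centre of the black test dot (18 mm diameter) on top of the blue link, at x = -45 mm, z = 16 mm of the link.
- link_green: Printed green link arm, a bar with round ends (a brass-coloured insert in each) 180 mm long (x), 24 mm wide (y), 16 mm tall (z), about 90 g. Origin at the centre of its underside. May be absent.
- link_green_white (a point): Centre of the white test dot (18 mm diameter) on top of the green link, at x = +45 mm, z = 16 mm of the link.
- link_green_black (a point): Centre of the black test dot (18 mm diameter) on top of the green link, at x = -45 mm, z = 16 mm of the link.
- mug: Red mug, 76 mm across, 85 mm tall, beyond the cradle; a bystander. Origin under its centre.
- pliers: Yellow and black pliers, about 150 mm long, 12 mm high, lying flat on the robot's side of the build sheet, beyond the scraper; a bystander.
- scraper: Scraper with a black handle, 200 mm long, lying flat on the robot's side of the build sheet; a bystander.
There are look-alikes about, which are no part of the job. Of the things that look like the cradle, take the one that is farthest to the robot's left at the start. Of the things shaped like the probe, the grey one is meant.

How it is judged:
By the outcome, as a careful person would: the job done as asked, in the order asked, and still so for the second after the job is handed in, with the robot touching nothing.
Of link_orange, link_blue, link_green only 2 to 3 are there at a start; the rules pass over those that are not, and their reading is None.
At some moment in a run one of link_orange, link_blue, link_green may be knocked a few centimetres aside while the robot is not near it.
It also fails if it takes over 210 s, if anything falls off the work surface, if the arm or the gripper's body presses on something with over 40 N, if the wrist force passes 120 N, or if a joint passes its speed limit or range.

## Working session

There is one attempt and no reset: what is moved stays moved. The work goes in short steps, Python scripts to look and compute and a shell command to move; the robot and the scene stay as the last step left them, time stands still between calls to the robot, and variables do not carry over. Pictures are saved under pics/ and viewed, at most 14 in all, crops included, and the job is handed in when it is done.

```bash
mkdir -p pics; ls
python3 - <<'E'
from cell import env, optics
import cv2
s=env.get_state(); print(s)
for n in("top","side"):
    p=optics.snapshot(n); cv2.imwrite(f"pics/{n}0.png",cv2.resize(p["img"][:,:,::-1],(800,600),interpolation=cv2.INTER_CUBIC)); print(n,p["vertical_fov"],p["cx"],p["cy"],p["R"],p["t"],[k for k in p])
E
```

```text
pics
{'time_s': 0.0, 'joints': array([ 9.93869635e-01,  2.45846994e-01,  1.55901572e+00,  1.56445851e-05,
        1.33867358e+00, -1.74104145e-01]), 'qvel': array([ 7.56979471e-05,  7.98793842e-04,  1.39239780e-04,  7.02526622e-04,
       -7.87006105e-04,  1.69795820e-04]), 'effort': array([-4.87995385e-04, -4.29510784e+01, -3.26132512e+01, -1.32379269e-04,
        5.41714893e-03, -8.86703990e-07]), 'position': array([0.25449834, 0.59750568, 0.23015834]), 'tcp_rot': array([-3.13968104e+00, -3.51676188e-04,  2.73876616e+00]), 'ft_force': array([-0.12562278,  0.53131091,  0.24514174]), 'wrist_torque': array([ 0.05885059, -0.03594202,  0.03979745]), 'finger_force': 0.0, 'grip_width': 0.0856033070007691}
top 51.460600304509036 252.6059501394383 190.90137119140593 [[ 0.01700688 -0.99964372  0.02057164]
 [-0.99449732 -0.01903932 -0.10301744]
 [ 0.10337241 -0.01870643 -0.9944668 ]] [-0.08464283  0.46113949  1.42094957] ['img', 'vertical_fov', 'cx', 'cy', 'R', 't', 'shot']
side 55.46998706424527 255.8696087248505 189.58979655195586 [[ 0.92009949 -0.39136198  0.01589766]
 [-0.21269052 -0.53329831 -0.8187525 ]
 [ 0.3289068   0.74995248 -0.57392648]] [-0.40408163  0.15186295  1.26175492] ['img', 'vertical_fov', 'cx', 'cy', 'R', 't', 'shot']
```

View pics/top0.png

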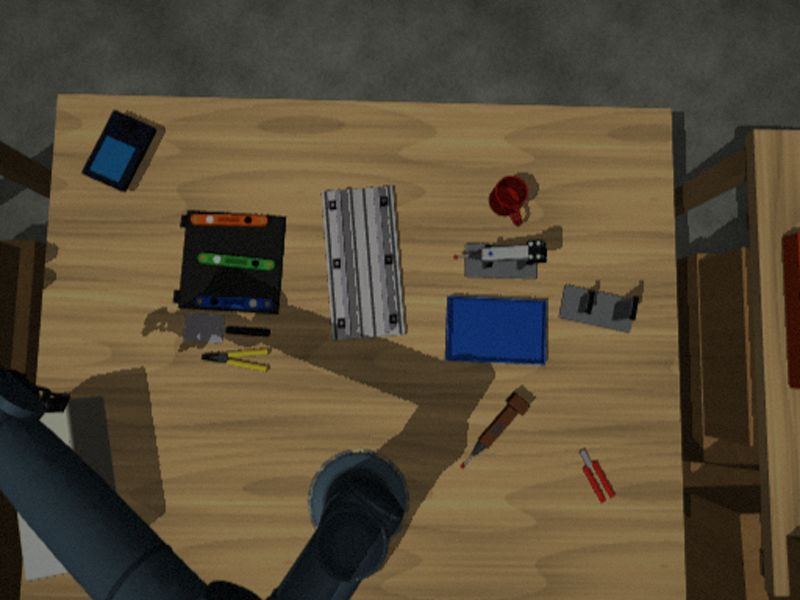

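View pics/side0.png

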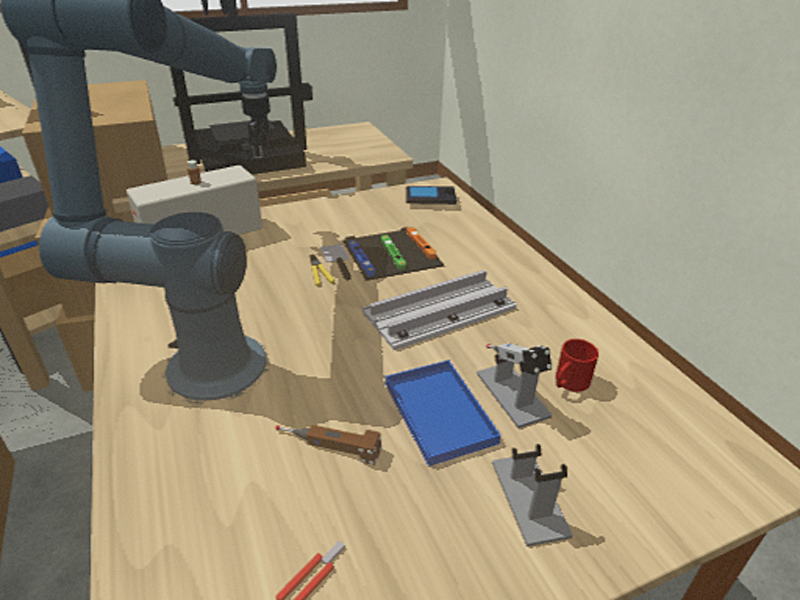

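The top view shows the orange, green and blue links on the sheet at about (228,220), (235,262) and (233,302). The stage is at (363,262) and the tray at (497,330). There are two cradles: one at (505,258) holding the grey probe, and an empty look-alike at (597,306). The one at (505,258) is farther left, so it is the one meant. The brown probe-like thing at (500,425) is a decoy. Next I'll fit poses to the network masks.

```bash
cat > h.py <<'E'
import numpy as np, cv2
from scipy.optimize import minimize
from scipy.spatial.transform import Rotation as Ro
from cell import env, optics, spotter
def box(x0,x1,y0,y1,z0,z1): return np.array([[x,y,z] for x in(x0,x1) for y in(y0,y1) for z in(z0,z1)],float)/1000
a=np.linspace(0,2*np.pi,24,endpoint=False)
LINK=[np.array([[np.sign(np.cos(t))*78+12*np.cos(t),12*np.sin(t),z] for t in a for z in(0,16)])/1000]
STAGE=[box(-177.5,177.5,-85,85,0,15),box(-170,170,-51,-39,15,45),box(-170,170,39,51,15,45)]
TRAY=[box(-115,115,-75,75,0,25)]
def ax(u0,u1,h):  # box along probe axis
    b=box(u0,u1,-h,h,-h,h); return b@Ro.from_euler('y',30,degrees=True).as_matrix().T
PROBE=[ax(-58,50,14),ax(-88,-58,22)]
def shots(): return [optics.snapshot(n) for n in("top","side")]
def proj(p,X):
    f=192/np.tan(np.radians(p["vertical_fov"])/2); c=X@p["R"].T+p["t"]
    return c[:,:2]/c[:,2:]*f+[p["cx"],p["cy"]]
def ray(p,uv,z):
    f=192/np.tan(np.radians(p["vertical_fov"])/2)
    d=p["R"].T@np.array([(uv[0]-p["cx"])/f,(uv[1]-p["cy"])/f,1]); o=-p["R"].T@p["t"]
    return o+d*(z-o[2])/d[2]
S=4
def sil(p,parts,q):
    m=np.zeros((384*S,512*S),np.uint8); R=Ro.from_euler('z',q[3]).as_matrix()
    for b in parts:
        h=cv2.convexHull(((proj(p,b@R.T+q[:3])+.5)*S).astype(np.float32))
        cv2.fillConvexPoly(m,np.round(h).astype(np.int32),1)
    return m
def masks(ps,name,sel=None,near=None):
    out=[]
    for p in ps:
        r=spotter.trace(p,name)
        if not r: out.append(None);continue
        if near is not None:
            t=proj(p,np.array([near]))[0]; r=sorted(r,key=lambda d:np.hypot(*(np.array(d["xy"])-t)))
        out.append(r[0]["mask"])
    return out
def fit(ps,ms,parts,q0,freez=True):
    M=[None if m is None else cv2.resize(m.astype(np.uint8),None,fx=S,fy=S,interpolation=cv2.INTER_NEAREST) for m in ms]
    def full(v): return [v[0],v[1],q0[2] if freez else v[3],v[2]*5]
    def cost(v):
        c=0
        for p,m in zip(ps,M):
            if m is None: continue
            s=sil(p,parts,full(v)); c+=1-(s&m).sum()/max((s|m).sum(),1)
        return c
    v0=np.array([q0[0],q0[1],q0[3]/5]+([] if freez else [q0[2]]))
    for st in(.012,.004):
        r=minimize(cost,v0,method="Nelder-Mead",options=dict(initial_simplex=np.vstack([v0]+[v0+st*e for e in np.eye(len(v0))]),xatol=2e-4,fatol=1e-4,maxiter=150)); v0=r.x
    return np.array(full(v0)),r.fun
def go(x,y,z,yaw=None,n=True):
    "turn (units of 6deg about tool z) first, then shift in tool axes (units of 40mm)"
    s=env.get_state(); R=Ro.from_euler('xyz',s["tcp_rot"]); 
    T=Ro.from_euler('xyz',[np.pi,0,s["tcp_rot"][2] if yaw is None else yaw])
    w=(R.inv()*T).as_rotvec(degrees=True)/6; d=T.inv().apply(np.array([x,y,z])-s["position"])/.04
    print("turn",w.round(2),"shift",d.round(2),"rows",int(np.ceil(max(abs(w).max(),np.linalg.norm(d)))))
E
python3 - <<'E'
from h import *
ps=shots()
for n in ["stage","sheet","cradle","tray","probe","probe_head","mug"]+["link_"+c for c in("orange","blue","green")]:
    for p,l in zip(ps,"ts"):
        for r in spotter.trace(p,n): print(l,n,np.round(r["xy"],1),round(r["confidence"],2),r["mask"].sum(), ray(p,r["xy"],.02)[:2].round(3))
im=ps[0]["img"][:,:,::-1]
cv2.imwrite("pics/c1.png",np.vstack([cv2.resize(im[130:205,100:200],(800,600))[::1]])) 
cv2.imwrite("pics/c2.png",cv2.resize(im[140:230,280:420],(800,514)))
E
```

```text
t stage [231.  165.3] 0.68 4281 [0.556 0.004]
s stage [277.1 196.8] 0.86 2572 [ 0.525 -0.008]
t sheet [150.3 169.4] 0.92 2981 [0.535 0.298]
t sheet [231.7 166. ] 0.54 4420 [0.553 0.002]
s sheet [250.2 166.2] 0.85 774 [0.514 0.241]
t cradle [382.9 196.3] 0.95 1008 [ 0.452 -0.554]
t cradle [312.3 171.5] 0.67 698 [ 0.539 -0.294]
s cradle [330.6 251.3] 0.96 1068 [ 0.556 -0.341]
s cradle [339.7 317. ] 0.65 1893 [ 0.444 -0.561]
t tray [315.6 212.5] 0.66 2566 [ 0.389 -0.307]
t tray [150.8 170.9] 0.54 2914 [0.529 0.295]
s tray [278.4 265.4] 0.82 2946 [ 0.373 -0.332]
t probe [331.3 161.8] 0.57 491 [ 0.576 -0.364]
t probe [319.3 269.1] 0.57 472 [ 0.186 -0.32 ]
s probe [338.6 227.7] 0.78 412 [ 0.645 -0.252]
s probe [221.5 281.4] 0.6 762 [ 0.191 -0.326]
t probe_head [318.7 266.9] 0.79 416 [ 0.194 -0.318]
t probe_head [335.1 162.8] 0.66 493 [ 0.573 -0.378]
t probe_head [149.  138.7] 0.45 333 [0.648 0.307]
t probe_head [149.8 170.5] 0.15 336 [0.531 0.299]
s probe_head [337.2 231.8] 0.95 452 [ 0.628 -0.269]
s probe_head [222.  281.9] 0.63 786 [ 0.192 -0.328]
s probe_head [228.5 163.9] 0.15 151 [0.433 0.294]
t mug [326.3 126.2] 0.85 517 [ 0.71  -0.346]
s mug [370.9 229.5] 0.75 679 [ 0.744 -0.303]
t link_orange [136.3 209.4] 0.7 547 [0.388 0.341]
t link_orange [148.6 139.7] 0.59 347 [0.645 0.308]
s link_orange [266.4 156.5] 0.51 145 [0.616 0.293]
s link_blue [228.9 163.3] 0.69 149 [0.436 0.299]
t link_green [156.2 167.3] 0.69 292 [0.543 0.276]
s link_green [279.1 263.4] 0.74 2968 [ 0.379 -0.325]
```

View pics/c1.png

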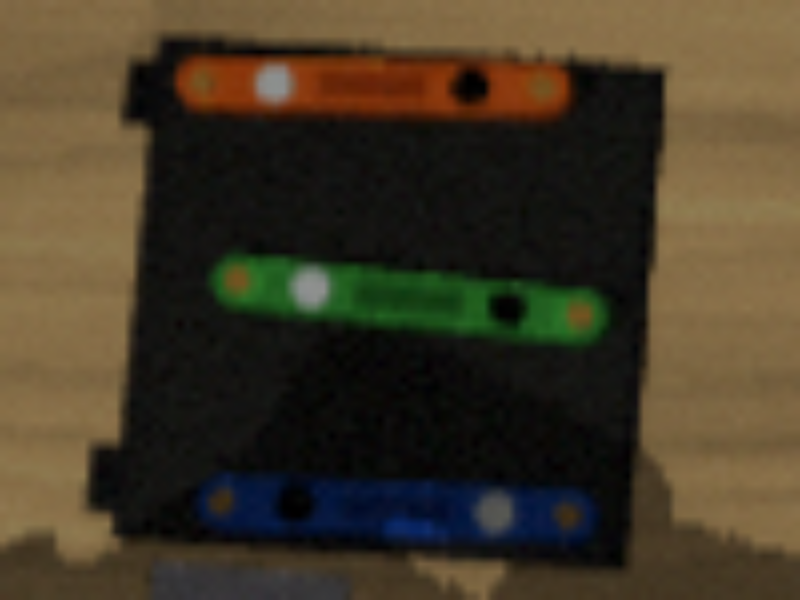

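View pics/c2.png

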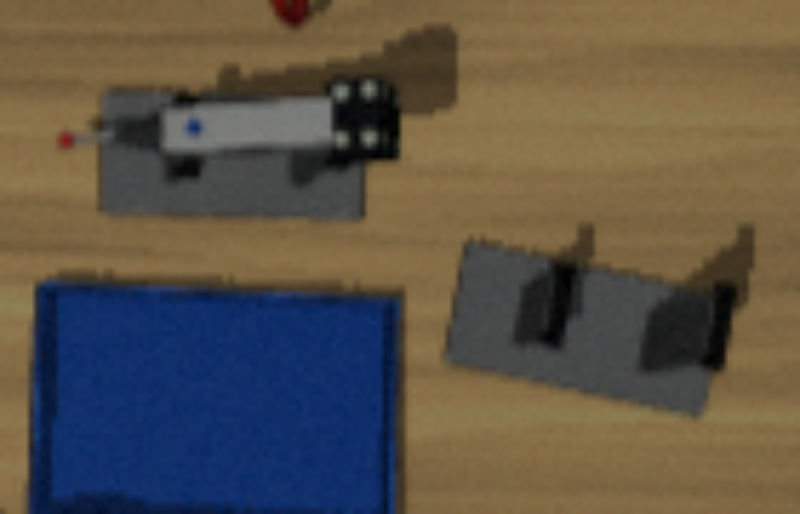

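The first crop confirms all three links. Orange and green have the white dot on the left, at (274,84) and (310,288); blue has it on the right, at (494,512). The second crop shows the grey probe resting in the left cradle at crop (230,125), while the right cradle is empty. Now the poses.

```bash
cat >> h.py <<'E'
HUE=dict(orange=(4,22,120),green=(45,80,90),blue=(105,128,110))
def cmask(p,c,xyz,rad=.11):
    "colour blob of a link near a world point, closed over the dots"
    hsv=cv2.cvtColor(cv2.medianBlur(p["img"],3),cv2.COLOR_RGB2HSV); lo,hi,s=HUE[c]
    m=((hsv[...,0]>=lo)&(hsv[...,0]<=hi)&(hsv[...,1]>=s)&(hsv[...,2]>=40)).astype(np.uint8)
    t=proj(p,np.array([xyz]))[0]; e=proj(p,np.array(xyz)+rad*np.array([[1,0,0],[0,1,0]])); r=max(np.hypot(*(e-t).T))
    g=np.zeros_like(m); cv2.circle(g,tuple(int(round(v)) for v in t),int(r)+1,1,-1); m&=g
    m=cv2.morphologyEx(np.pad(m,20),cv2.MORPH_CLOSE,np.ones((9,9),np.uint8))[20:-20,20:-20]
    n,l,st,_=cv2.connectedComponentsWithStats(m)
    return l==1+st[1:,4].argmax() if n>1 else None
def link(ps,c,xyz,yaw,which=(0,1)):
    qs=[ps[i] for i in which]; ms=[cmask(p,c,xyz) for p in qs]
    q,f=fit(qs,ms,LINK,[*xyz,yaw]); 
    # white-dot side: brightness at the two dots, top view
    p=ps[0]; g=p["img"].mean(2); d=[]
    for s in(45,-45):
        u=proj(p,(Ro.from_euler('z',q[3]).apply([s/1000,0,.016])+q[:3])[None])[0]; d.append(cv2.getRectSubPix(g.astype(np.float32),(3,3),tuple(map(float,u))).mean())
    if d[1]>d[0]: q[3]+=np.pi
    q[3]=(q[3]+np.pi)%(2*np.pi)-np.pi
    return q,f,[None if m is None else int(m.sum()) for m in ms],np.round(d)
E
python3 - <<'E'
from h import *
ps=shots()
def P(n,q,f,*r): print(n,np.round(q,4),round(f,3),*r)
for c,x in(("orange",.645),("green",.54),("blue",.44)):
    for w in((0,),(0,1)): P(c,*link(ps,c,[x,.29,.003],1.57,w))
for n,parts,q0 in(("stage",STAGE,[.55,.0,0,0]),("tray",TRAY,[.385,-.31,0,1.57])):
    ms=masks(ps,n,near=[q0[0],q0[1],.02])
    for w in((0,),(1,),(0,1)): P(n,*fit([ps[i] for i in w],[ms[i] for i in w],parts,q0))
b=[.555,-.31,.105]
mp=masks(ps,"probe",near=b); 
for w in((0,),(1,),(0,1)): P("probe",*fit([ps[i] for i in w],[mp[i] for i in w],PROBE,[*b,1.57]))
P("probez",*fit(ps,mp,PROBE,[*b,1.57],False)); print([m.sum() for m in mp])
# red ball in top & side
for p in ps:
    i=p["img"].astype(int); t=proj(p,np.array([[.56,-.21,.05]]))[0].astype(int)
    ys,xs=np.where((i[...,0]>90)&(i[...,1]<.5*i[...,0])&(i[...,2]<.5*i[...,0])); k=np.hypot(xs-t[0],ys-t[1])<25
    print(t,xs[k].mean(),ys[k].mean(),k.sum(),ray(p,[xs[k].mean(),ys[k].mean()],.044))
E
```

```text
orange [ 0.6846  0.2952  0.003  -1.5273] 0.732 [1398] [101. 106.]
orange [0.6408 0.3206 0.003  1.579 ] 0.9 [1398, 152] [131.  13.]
green [0.5451 0.2989 0.003  1.4933] 0.074 [354] [134.   7.]
green [0.5447 0.3025 0.003  1.4901] 0.225 [354, 149] [116.  18.]
blue [ 0.448   0.298   0.003  -1.5946] 0.101 [334] [ 4. 84.]
blue [ 0.4481  0.2974  0.003  -1.5934] 0.905 [334, 32] [ 4. 84.]
stage [0.5515 0.0024 0.     0.1018] 0.026
stage [0.549  0.0063 0.     0.1046] 0.037
stage [0.5503 0.0039 0.     0.1029] 0.079
tray [ 0.3958 -0.3108  0.      1.5419] 0.026
tray [ 0.3897 -0.31    0.      1.551 ] 0.045
tray [ 0.394  -0.3114  0.      1.54  ] 0.099
probe [ 0.5617 -0.3146  0.105   1.5652] 0.143
probe [ 0.5558 -0.3116  0.105   1.5835] 0.068
probe [ 0.5606 -0.3139  0.105   1.5784] 0.298
probez [ 0.561  -0.3103  0.1022  1.5791] 0.283
[np.int64(507), np.int64(500)]
[290 163] 291.25 164.0 4 [ 0.56094205 -0.2138692   0.044     ]
[312 219] 312.0 221.0 2 [ 0.56015612 -0.20994999  0.044     ]
```

```bash
sed -i 's/orange=(4,22,120)/orange=(4,16,190)/' h.py
python3 - <<'E'
from h import *
ps=shots()
for w in((0,),(1,)): print(*link(ps,"orange",[.645,.30,.003],1.57,w))
hsv=cv2.cvtColor(ps[0]["img"],cv2.COLOR_RGB2HSV); u=proj(ps[0],np.array([[.645,.305,.019],[.70,.305,0]])).astype(int); print([hsv[b,a] for a,b in u])
go(.646,.305,.12,0.0); go(.646,.305,.12,np.pi)
E
```

```text
[0.64394997 0.31710868 0.003      1.58424111] 0.09429551122194513 [391] [140.   6.]
[0.63499339 0.37586829 0.003      1.14556254] 0.9529411764705882 [5] [34. 17.]
[array([  9, 224, 114], dtype=uint8), array([ 19, 120, 134], dtype=uint8)]
turn [-0.    0.   26.15] shift [9.78 7.32 2.78] rows 27
turn [-0.   -0.   -3.85] shift [-9.78 -7.32  2.78] rows 13
```

```bash
python3 -m crank '[0,0,1,0,0,0,1,0,0,1,0,0,0,1,0,0,1,0,0,0,1,0,0,1,0,0,0,1,0,0,1,0,0,0,1]' 30; python3 -m crank '[0,0,1,0,0,0,1,0,0,1,0,0,0,1,0,0,1,0,0,0,1,0,0,1,0,0,0,1,0,0,1,0,0,0,1]';  python3 -m crank '[0,0,1,0,0,0,1,0,0,0,0,0,0,1]'
python3 - <<'E'
from h import *
go(.644,.317,.12,1.584)
E
```

```text
time_s: 2.12
position: [0.2548, 0.598, 0.2313]
tcp_rot: [3.142, -0.0, 2.21]
ft_force: [0.1, -0.3, 0.1]
grip_width: 0.0855
finger_force: 0.0
time_s: 2.53
position: [0.2548, 0.598, 0.2313]
tcp_rot: [3.142, -0.0, 1.686]
ft_force: [0.0, 0.8, 0.0]
grip_width: 0.0854
finger_force: 0.0
time_s: 2.7
position: [0.2548, 0.598, 0.2313]
tcp_rot: [-3.142, 0.0, 1.585]
ft_force: [0.3, 0.8, 0.2]
grip_width: 0.0856
finger_force: 0.0
turn [-0.    0.    0.01] shift [-7.15  9.64  2.78] rows 13
```

```bash
python3 -m crank '[0,0,0,-0.55,0.74,0.2,1,0,0,0,-0.55,0.74,0.2,1,0,0,0,-0.55,0.74,0.2,1,0,0,0,-0.55,0.74,0.2,1,0,0,0,-0.55,0.74,0.2,1]' | sed -n 1,2p; python3 -m crank '[0,0,0,-0.55,0.74,0.2,1,0,0,0,-0.55,0.74,0.2,1,0,0,0,-0.55,0.74,0.2,1,0,0,0,-0.55,0.74,0.2,1,0,0,0,-0.55,0.74,0.2,1]'| sed -n 1,2p; python3 -m crank '[0,0,0,-0.55,0.74,0.2,1,0,0,0,-0.55,0.74,0.2,1,0,0,0,-0.55,0.74,0.2,1,0,0,0,0,0,0,1]'
python3 - <<'E'
from h import *
ps=shots(); q=link(ps,"orange",[.645,.315,.003],1.57,(0,)); print(q)
go(.644,.317,.006,1.584)
print(env.get_state()["joints"])
E
```

```text
time_s: 3.12
position: [0.4057, 0.4893, 0.1911]
time_s: 3.53
position: [0.5557, 0.3815, 0.1511]
time_s: 3.87
position: [0.6482, 0.313, 0.1253]
tcp_rot: [-3.142, 0.002, 1.584]
ft_force: [-0.9, -1.0, 0.1]
grip_width: 0.0854
finger_force: 0.0
(array([0.64477545, 0.31367483, 0.003     , 1.56266023]), np.float64(0.48439073514602216), [199], array([24., 20.], dtype=float32))
turn [-0.01  0.    0.02] shift [ 0.   -0.02  3.01] rows 4
[2.99349100e-01 4.98144904e-01 1.43129821e+00 2.84992952e-04
 1.21336555e+00 2.83459610e-01]
```

```bash
python3 -m crank '[0,0,0,0,0,0.8,1,0,0,0,0,0,0.8,1,0,0,0,0,0,0.7,1,0,0,0,0,0,0.4,1,0,0,0,0,0,0.3,1]' ; python3 -m crank '[0,0,0,0,0,0,1,0,0,0,0,0,0,-0.6,0,0,0,0,0,0,-0.6,0,0,0,0,0,0,-0.6,0,0,0,0,0,0,-0.6]' 40;  python3 -m crank '[0,0,0,0,0,0,-0.6,0,0,0,0,0,0,-0.6,0,0,0,0,0,0,-0.6,0,0,0,0,0,0,-0.6]'
```

```text
time_s: 4.38
position: [0.6422, 0.3189, 0.0052]
tcp_rot: [-3.139, 0.001, 1.589]
ft_force: [-0.6, 0.1, -0.7]
grip_width: 0.0854
finger_force: 0.0
time_s: 4.8
position: [0.6454, 0.3187, 0.0093]
tcp_rot: [3.139, -0.001, 1.587]
ft_force: [-0.4, -0.4, -0.0]
grip_width: 0.0387
finger_force: 0.0
time_s: 5.13
position: [0.6451, 0.3185, 0.0087]
tcp_rot: [3.14, -0.001, 1.587]
ft_force: [-0.0, -0.8, 6.0]
grip_width: 0.0229
finger_force: 40.1
```

```bash
python3 -m crank '[0,0,0,0,0,-0.3,-0.6,0,0,0,0,0,-0.7,-0.6,0,0,0,0,0,-1,-0.6,0,0,0,0,0,-1,-0.6,0,0,0,0,0,-0.5,-0.6]' ; python3 -m crank '[0,0,-0.83,0.7,0,0,-0.6,0,0,0,1,0,0,-0.6,0,0,0,1,0,0,-0.6,0,0,0,0,0,0,-0.6,0,0,0,0,0,0,-0.6]'
python3 - <<'E'
from h import *
s=env.get_state();t=s["position"];print(t,s["grip_width"],s["tcp_rot"])
ps=shots()
for w in((0,),(1,)):
    z=t[2]-.0015; print(link(ps,"orange",[t[0],t[1],z],1.67,w))
go(.6455,.0127,.15,1.673)
E
```

```text
time_s: 5.55
position: [0.646, 0.3188, 0.1535]
tcp_rot: [3.135, -0.002, 1.587]
ft_force: [0.8, 0.7, -0.4]
grip_width: 0.0223
finger_force: 39.5
time_s: 5.97
position: [0.6341, 0.4277, 0.1468]
tcp_rot: [-3.141, 0.0, 1.677]
ft_force: [0.8, 0.2, -0.9]
grip_width: 0.0226
finger_force: 39.5
[0.63414387 0.42772895 0.14684774] 0.022615988888767608 [-3.14069047e+00  4.53204388e-04  1.67710707e+00]
(array([ 0.63761604,  0.3989209 ,  0.14534774, -1.51280329]), np.float64(0.5654580680874619), [198], array([35., 73.], dtype=float32))
(array([0.66939463, 0.48420768, 0.14534774, 1.1515057 ]), np.float64(0.978067169294037), [2], array([46., 15.], dtype=float32))
turn [-0.01  0.01  0.01] shift [-10.29  -0.8   -0.08] rows 11
```

```bash
python3 -m crank '[0,0,0,-0.93,-0.07,0,-0.6,0,0,0,-0.93,-0.07,0,-0.6,0,0,0,-0.93,-0.07,0,-0.6,0,0,0,-0.93,-0.07,0,-0.6,0,0,0,-0.93,-0.07,0,-0.6]' | sed -n 1,2p;  python3 -m crank '[0,0,0,-0.93,-0.07,0,-0.6,0,0,0,-0.93,-0.07,0,-0.6,0,0,0,-0.93,-0.07,0,-0.6,0,0,0,-0.93,-0.07,0,-0.6,0,0,0,-0.93,-0.07,0,-0.6]' | sed -n 1,2p;  python3 -m crank '[0,0,0,-0.93,-0.1,0,-0.6,0,0,0,0,0,0,-0.6,0,0,0,0,0,0,-0.6]'
python3 - <<'E'
from h import *
ps=shots(); t=env.get_state()["position"]
print(link(ps,"orange",[t[0],t[1],t[2]-.006],1.67,(0,)),link(ps,"orange",[t[0],t[1],t[2]-.006],1.67,(1,)))
go(.6455,.0127,.0515,1.673)
cv2.imwrite("pics/o1.png",cv2.resize(np.hstack([ps[0]["img"][90:220,180:300],ps[1]["img"][110:240,230:350]])[:,:,::-1],(800,433),interpolation=cv2.INTER_CUBIC))
E
```

```text
time_s: 6.48
position: [0.6404, 0.2361, 0.1474]
time_s: 6.9
position: [0.6451, 0.0495, 0.1475]
time_s: 7.15
position: [0.6453, 0.0122, 0.1474]
tcp_rot: [-3.141, -0.0, 1.668]
ft_force: [0.6, -0.2, -1.4]
grip_width: 0.0231
finger_force: 39.6
(array([0.64514009, 0.00189543, 0.14128933, 1.71985397]), np.float64(0.8019428737132086), [87], array([51., 32.], dtype=float32)) (array([0.64549273, 0.01737999, 0.14128933, 1.61192001]), np.float64(0.8333333333333334), [42], array([55., 34.], dtype=float32))
turn [-0. -0. -0.] shift [-0.06 -0.    2.39] rows 3
```

View pics/o1.png

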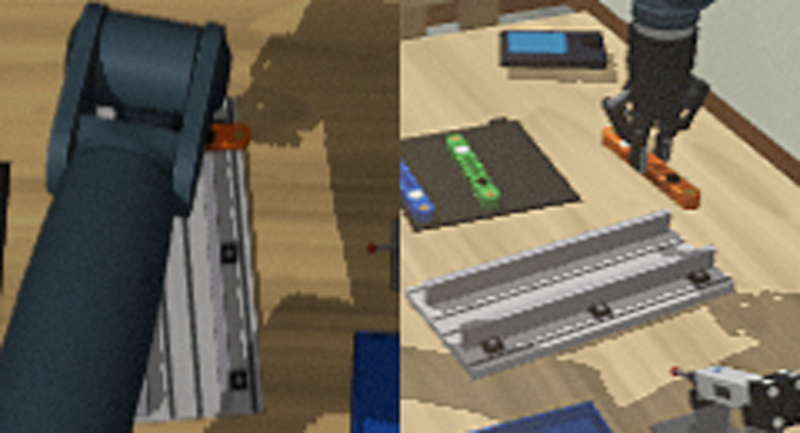

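The orange link is held level above the far end of the stage: its right end shows at (232,135) on the left half, and it is seen between the fingers at (650,165) on the right half. Lowering it now.

```bash
python3 -m crank '[0,0,0,0,0,0.8,-0.6,0,0,0,0,0,0.8,-0.6,0,0,0,0,0,0.5,-0.6,0,0,0,0,0,0.27,-0.6,0,0,0,0,0,0,-0.6]' ; python3 -m crank '[0,0,0,0,0,0.05,-0.6,0,0,0,0,0,0,-0.6,0,0,0,0,0,0,-0.6]'
```

```text
time_s: 7.67
position: [0.6448, 0.0169, 0.0518]
tcp_rot: [-3.139, -0.001, 1.676]
ft_force: [1.3, -0.6, -1.0]
grip_width: 0.0227
finger_force: 40.4
time_s: 7.92
position: [0.646, 0.016, 0.051]
tcp_rot: [3.141, 0.0, 1.675]
ft_force: [-0.5, -1.1, -1.4]
grip_width: 0.023
finger_force: 40.4
```

```bash
python3 -m crank '[0,0,0,-0.08,0,0.04,-0.6,0,0,0,0,0,0,-0.6,0,0,0,0,0,0,0,0,0,0,0,0,0,0.3,0,0,0,0,0,0,0.3]' ; python3 -m crank '[0,0,0,0,0,-0.7,0.3,0,0,0,0,0,-1,0.6,0,0,0,0,0,-1,1,0,0,0,0.9,0,0,1,0,0,0,0.9,0,0,1]'; python3 -m crank '[0,0,0,0.9,0,0,1,0,0,0,0.9,0,0,1,0,0,0,0.9,0,0,1,0,0,0,0.9,0,0,1,0,0,0,0,0,0,1]';python3 - <<'E'
from h import *
ps=shots()
for w in((0,),(1,)): print(link(ps,"orange",[.6455,.0127,.045],1.67,w))
for w in((0,),(1,)): print(link(ps,"green",[.5447,.30,.003],1.5,w))
go(.5447,.30,.12,1.493)
E
```

```text
time_s: 8.33
position: [0.646, 0.0121, 0.0488]
tcp_rot: [-3.142, 0.0, 1.674]
ft_force: [0.8, -0.2, 0.8]
grip_width: 0.0555
finger_force: 0.0
time_s: 8.75
position: [0.6412, 0.0829, 0.1613]
tcp_rot: [3.134, 0.001, 1.67]
ft_force: [0.3, 0.5, -0.1]
grip_width: 0.0853
finger_force: 0.0
time_s: 9.17
position: [0.6224, 0.2326, 0.1567]
tcp_rot: [-3.141, -0.002, 1.68]
ft_force: [-0.3, -0.7, -0.2]
grip_width: 0.0855
finger_force: 0.0
(array([0.64871813, 0.01312638, 0.045     , 1.66614746]), np.float64(0.15114529342919247), [319], array([140.,   6.], dtype=float32))
(array([0.68383711, 0.04454962, 0.045     , 0.99132038]), np.float64(0.9058084772370487), [15], array([64., 52.], dtype=float32))
(array([ 0.54147186,  0.28560142,  0.003     , -1.59919253]), np.float64(0.7847493778883754), [78], array([46., 49.], dtype=float32))
(array([0.54453716, 0.30504541, 0.003     , 1.47885907]), np.float64(0.12979817965967555), [144], array([50., 21.], dtype=float32))
turn [-0.    0.    1.75] shift [ 1.64 -2.1   0.91] rows 3
```

```bash
python3 -m crank '[0,0,0.87,0,0,0,1,0,0,0.87,0,0,0,1,0,0,0,0.55,-0.7,0.3,1,0,0,0,0.55,-0.7,0.3,1,0,0,0,0.55,-0.7,0.3,1]'; python3 -m crank '[0,0,0,0,0,0,1,0,0,0,0,0,0,1]';python3 - <<'E'
from h import *
ps=shots()
print(link(ps,"green",[.5447,.30,.003],1.5,(1,)))
go(.5449,.30,.0065,1.493)
E
```

```text
time_s: 9.68
position: [0.5454, 0.2983, 0.1206]
tcp_rot: [3.141, 0.0, 1.488]
ft_force: [-0.2, 0.5, 0.5]
grip_width: 0.0854
finger_force: 0.0
time_s: 9.85
position: [0.544, 0.299, 0.1197]
tcp_rot: [-3.14, 0.001, 1.493]
ft_force: [0.2, -0.7, 0.0]
grip_width: 0.0856
finger_force: 0.0
(array([0.54441577, 0.3074496 , 0.003     , 1.49172266]), np.float64(0.1163153786104606), [148], array([59., 45.], dtype=float32))
turn [ 0.01 -0.   -0.03] shift [ 0.04 -0.04  2.87] rows 3
```

```bash
python3 -m crank '[0,0,0,0,0,0.9,1,0,0,0,0,0,0.9,1,0,0,0,0,0,0.6,1,0,0,0,0,0,0.35,1,0,0,0,0,0,0.1,1]'; python3 -m crank '[0,0,0,0,0,0,1,0,0,0,0,0,0,-0.6,0,0,0,0,0,0,-0.6,0,0,0,0,0,0,-0.6,0,0,0,0,0,0,-0.6]' 40;  python3 -m crank '[0,0,0,0,0,0,-0.6,0,0,0,0,0,0,-0.6,0,0,0,0,0,0,-0.6,0,0,0,0,0,0,-0.6]'; python3 -m crank '[0,0,0,0,0,-0.3,-0.6,0,0,0,0,0,-0.7,-0.6,0,0,0,0,0,-1,-0.6,0,0,-0.86,0,0,-1,-0.6,0,0,-0.86,0,0,-0.6,-0.6]'
python3 - <<'E'
from h import *
go(.552,.003,.15,1.673)
E
```

```text
time_s: 10.37
position: [0.5449, 0.2979, 0.0045]
tcp_rot: [-3.138, 0.002, 1.49]
ft_force: [0.1, -0.4, -0.5]
grip_width: 0.0855
finger_force: 0.0
time_s: 10.78
position: [0.5463, 0.3, 0.0084]
tcp_rot: [3.139, -0.001, 1.492]
ft_force: [-0.1, 0.2, -1.1]
grip_width: 0.0386
finger_force: 0.0
time_s: 11.12
position: [0.546, 0.2999, 0.0079]
tcp_rot: [3.14, -0.001, 1.492]
ft_force: [-0.1, 0.5, 5.7]
grip_width: 0.0229
finger_force: 40.1
time_s: 11.53
position: [0.5466, 0.3001, 0.1557]
tcp_rot: [3.137, -0.001, 1.676]
ft_force: [1.2, 0.3, -0.3]
grip_width: 0.0229
finger_force: 39.4
turn [ 0.05 -0.01  0.03] shift [-7.4  -0.62  0.14] rows 8
```

```bash
python3 -m crank '[0,0,0,-0.92,-0.08,0,-0.6,0,0,0,-0.92,-0.08,0,-0.6,0,0,0,-0.92,-0.08,0,-0.6,0,0,0,-0.92,-0.08,0,-0.6,0,0,0,-0.92,-0.08,0,-0.6]' | sed -n 1,2p;  python3 -m crank '[0,0,0,-0.92,-0.08,0,-0.6,0,0,0,-0.92,-0.08,0,-0.6,0,0,0,-0.92,-0.08,0,-0.6,0,0,0,0,0,0,-0.6,0,0,0,0,0,0,-0.6]';  python3 - <<'E'
from h import *
go(.552,.003,.0505,1.673)
E
```

```text
time_s: 11.95
position: [0.5471, 0.1134, 0.1511]
time_s: 12.37
position: [0.5492, 0.0024, 0.151]
tcp_rot: [-3.141, -0.0, 1.668]
ft_force: [0.0, 0.5, -0.9]
grip_width: 0.023
finger_force: 39.4
turn [-0.   -0.   -0.05] shift [0.01 0.07 2.51] rows 3
```

```bash
python3 -m crank '[0,0,0,0,0.07,0.8,-0.6,0,0,0,0,0,0.8,-0.6,0,0,0,0,0,0.55,-0.6,0,0,0,0,0,0.3,-0.6,0,0,0,0,0,0,-0.6]' ; python3 -m crank '[0,0,0,0,0,0.06,-0.6,0,0,0,0,0,0,-0.6,0,0,0,0,0,0,0,0,0,0,0,0,0,0.3,0,0,0,0,0,0,0.3]' ; python3 -m crank '[0,0,0,0,0,-0.7,0.3,0,0,0,0,0,-1,0.6,0,0,0,0,0,-1,1,0,0,0,0.9,0,0,1,0,0,0,0.9,0,0,1]'; python3 -m crank '[0,0,0,0.9,0,0,1,0,0,0,0.9,0,0,1,0,0,0,0.9,0,0,1,0,0,0,0.9,0,0,1,0,0,0,0,0,0,1]'|sed -n 1,2p;python3 - <<'E'
from h import *
ps=shots()
print(link(ps,"green",[.551,.003,.045],1.67,(0,)))
print(link(ps,"orange",[.6487,.0127,.045],1.67,(0,)))
print(link(ps,"blue",[.448,.298,.003],1.57,(0,)))
go(.448,.298,.12,1.547)
cv2.imwrite("pics/g1.png",cv2.resize(ps[0]["img"][100:230,100:300,::-1],(800,520),interpolation=cv2.INTER_CUBIC))
E
```

```text
time_s: 12.78
position: [0.5508, 0.0058, 0.051]
tcp_rot: [-3.138, -0.001, 1.673]
ft_force: [0.4, 1.3, -0.6]
grip_width: 0.0226
finger_force: 40.7
time_s: 13.2
position: [0.5529, 0.0043, 0.0513]
tcp_rot: [3.14, 0.0, 1.672]
ft_force: [-0.1, -0.1, 0.2]
grip_width: 0.0554
finger_force: 0.0
time_s: 13.62
position: [0.5478, 0.0755, 0.1631]
tcp_rot: [3.133, 0.001, 1.668]
ft_force: [0.4, 0.4, -1.1]
grip_width: 0.0852
finger_force: 0.0
time_s: 14.03
position: [0.5295, 0.2243, 0.1591]
(array([0.55459594, 0.00239015, 0.045     , 1.65822545]), np.float64(0.1071819746518542), [383], array([147.,   4.], dtype=float32))
(array([0.64879503, 0.0110022 , 0.045     , 1.67745385]), np.float64(0.14759036144578308), [319], array([90.,  5.], dtype=float32))
(array([ 0.44678574,  0.27703037,  0.003     , -1.56016485]), np.float64(0.820776874435411), [64], array([42., 70.], dtype=float32))
turn [0.01 0.   1.22] shift [ 1.89 -2.1   0.97] rows 3
```

View pics/g1.png

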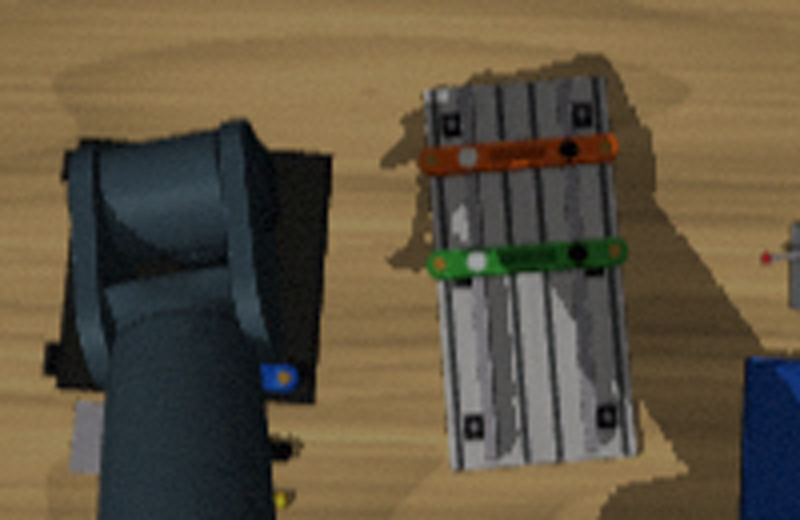

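Both placed links lie square on the stage: orange at (518,152), green at (527,257), with dots above the bars. The scraper handle at (285,448) is close to the blue link at (280,378), so I'll approach with the gripper half open.

```bash
python3 -m crank '[0,0,0.61,0,0,0,0.2,0,0,0.61,0,0,0,0.2,0,0,0,0.63,-0.7,0.3,0.2,0,0,0,0.63,-0.7,0.3,0.2,0,0,0,0.63,-0.7,0.3,0.2]' | sed -n 1,2p; python3 -m crank '[0,0,0,0,0,0,0.2,0,0,0,0,0,0,0.2]';python3 - <<'E'
from h import *
ps=shots()
print(link(ps,"blue",[.448,.30,.003],1.55,(1,)))
go(.448,.298,.0065,1.547)
cv2.imwrite("pics/b1.png",cv2.resize(ps[1]["img"][120:200,180:300,::-1],(800,533),interpolation=cv2.INTER_CUBIC))
E
```

```text
time_s: 14.55
position: [0.4487, 0.2963, 0.1225]
time_s: 14.72
position: [0.4474, 0.2967, 0.1217]
tcp_rot: [-3.14, 0.001, 1.545]
ft_force: [0.9, -0.5, 0.9]
grip_width: 0.0513
finger_force: 0.0
(array([ 0.45025691,  0.31421083,  0.003     , -1.59620465]), np.float64(0.2856576862123613), [113], array([40., 65.], dtype=float32))
turn [ 0.01 -0.   -0.04] shift [ 0.04 -0.05  2.92] rows 3
```

View pics/b1.png

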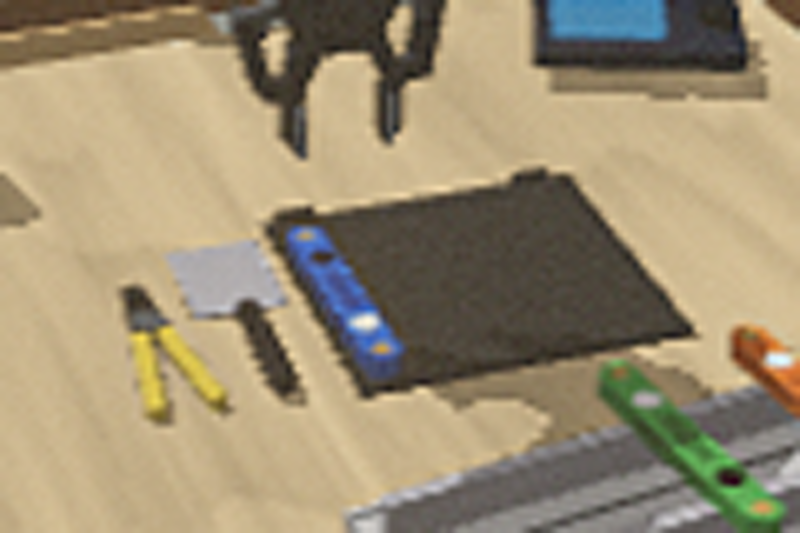

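Blue is undisturbed at (345,300) and the fingers clear the scraper at (260,330).

```bash
python3 -m crank '[0,0,0,0.04,-0.05,0.9,0.2,0,0,0,0,0,0.9,0.2,0,0,0,0,0,0.6,0.2,0,0,0,0,0,0.35,0.2,0,0,0,0,0,0.1,0.2]'; python3 -m crank '[0,0,0,0,0,0,0.2,0,0,0,0,0,0,-0.6,0,0,0,0,0,0,-0.6,0,0,0,0,0,0,-0.6,0,0,0,0,0,0,-0.6]' 40;  python3 -m crank '[0,0,0,0,0,0,-0.6,0,0,0,0,0,0,-0.6,0,0,0,0,0,0,-0.6]'; python3 -m crank '[0,0,0,0,0,-0.3,-0.6,0,0,0,0,0,-0.7,-0.6,0,0,0,0,0,-1,-0.6,0,0,-0.6,0,0,-1,-0.6,0,0,-0.6,0,0,-0.6,-0.6]'
python3 - <<'E'
from h import *
go(.457,-.007,.15,1.673)
E
```

```text
time_s: 15.23
position: [0.4464, 0.2968, 0.0062]
tcp_rot: [-3.138, 0.002, 1.541]
ft_force: [0.9, -0.4, -1.7]
grip_width: 0.0511
finger_force: 0.0
time_s: 15.65
position: [0.4485, 0.2992, 0.0105]
tcp_rot: [3.138, -0.001, 1.544]
ft_force: [0.4, -1.0, 5.9]
grip_width: 0.0226
finger_force: 41.0
time_s: 15.9
position: [0.4485, 0.2992, 0.0105]
tcp_rot: [3.138, -0.001, 1.544]
ft_force: [0.6, -2.0, 6.7]
grip_width: 0.0226
finger_force: 41.1
time_s: 16.32
position: [0.4478, 0.2995, 0.1575]
tcp_rot: [3.136, -0.002, 1.673]
ft_force: [1.0, 0.4, -0.7]
grip_width: 0.023
finger_force: 40.3
turn [ 0.05 -0.02 -0.  ] shift [-7.65 -0.55  0.19] rows 8
```

```bash
python3 -m crank '[0,0,0,-0.95,-0.07,0,-0.6,0,0,0,-0.95,-0.07,0,-0.6,0,0,0,-0.95,-0.07,0,-0.6,0,0,0,-0.95,-0.07,0,-0.6,0,0,0,-0.95,-0.07,0,-0.6]' | sed -n 1,2p;  python3 -m crank '[0,0,0,-0.95,-0.07,0,-0.6,0,0,0,-0.95,-0.07,0,-0.6,0,0,0,-0.95,-0.07,0,-0.6,0,0,0,0,0,0,-0.6,0,0,0,0,0,0,-0.6]';  python3 - <<'E'
from h import *
go(.457,-.007,.0535,1.673)
E
```

```text
time_s: 16.73
position: [0.4507, 0.107, 0.1531]
time_s: 17.15
position: [0.4541, -0.0075, 0.153]
tcp_rot: [3.141, -0.0, 1.666]
ft_force: [-0.2, 1.3, -1.0]
grip_width: 0.0225
finger_force: 40.3
turn [ 0.   -0.   -0.07] shift [0.   0.07 2.49] rows 3
```

```bash
python3 -m crank '[0,0,0,0,0.07,0.8,-0.6,0,0,0,0,0,0.8,-0.6,0,0,0,0,0,0.55,-0.6,0,0,0,0,0,0.3,-0.6,0,0,0,0,0,0,-0.6]' ; python3 -m crank '[0,0,0,0,0,0.06,-0.6,0,0,0,0,0,0,-0.6,0,0,0,0,0,0,0,0,0,0,0,0,0,0.3,0,0,0,0,0,0,0.3]' ; python3 -m crank '[0,0,0,0,0,-0.7,0.3,0,0,0,0,0,-1,0.6,0,0,0,0,0,-1,1,0,0,0,-0.8,0,-0.4,1,0,0,0,-0.8,0,-0.4,1]'; python3 -m crank '[0,0,0,-0.8,0,-0.4,1,0,0,0,-0.8,0,-0.4,1,0,0,0,-0.8,0,0,1,0,0,0,-0.8,0,0,1,0,0,0,0,0,0,1]'|sed -n 1,2p;python3 - <<'E'
from h import *
ps=shots()
for c,x,y in(("orange",.6487,.012),("green",.553,.003),("blue",.457,-.007)):
    print(c,link(ps,c,[x,y,.045],1.67,(0,)),link(ps,c,[x,y,.045],1.67,(1,))[:2])
go(.561,-.3145,.21,1.571)
E
```

```text
time_s: 17.57
position: [0.4554, -0.0038, 0.0527]
tcp_rot: [-3.137, -0.002, 1.672]
ft_force: [0.5, -0.8, -1.1]
grip_width: 0.023
finger_force: 42.4
time_s: 17.98
position: [0.4575, -0.0056, 0.0527]
tcp_rot: [3.14, 0.0, 1.67]
ft_force: [-0.7, -0.0, 0.9]
grip_width: 0.0553
finger_force: 0.0
time_s: 18.4
position: [0.4645, -0.0696, 0.1954]
tcp_rot: [3.137, 0.002, 1.673]
ft_force: [0.3, 0.3, -1.1]
grip_width: 0.0855
finger_force: 0.0
time_s: 18.82
position: [0.4765, -0.2015, 0.2253]
orange (array([0.64858976, 0.01277498, 0.045     , 1.69060585]), np.float64(0.15686602071500166), [317], array([158.,  12.], dtype=float32)) (array([0.64221479, 0.05320784, 0.045     , 1.53590156]), np.float64(0.8751054852320675))
green (array([5.54203629e-01, 1.29547722e-03, 4.50000000e-02, 1.66385786e+00]), np.float64(0.141482483837017), [399], array([157.,   8.], dtype=float32)) (array([0.55162899, 0.00623065, 0.045     , 1.66960413]), np.float64(0.19470517448856794))
blue (array([ 0.45839974, -0.00819232,  0.045     , -1.45997058]), np.float64(0.1362126245847176), [371], array([ 12., 151.], dtype=float32)) (array([ 0.45729274, -0.00367491,  0.045     , -1.50217378]), np.float64(0.2711259223994287))
turn [ 0.   -0.    0.92] shift [-2.92  2.13  0.36] rows 4
```

```bash
python3 -m crank '[0,0,0.92,0,0,0,0.6,0,0,0,-0.73,0.53,0.09,0.6,0,0,0,-0.73,0.53,0.09,0.6,0,0,0,-0.73,0.53,0.09,0.6,0,0,0,-0.73,0.53,0.09,0.6]' | sed -n 1,2p;  python3 -m crank '[0,0,0,0,0,0,0.6,0,0,0,0,0,0,0.6]';python3 - <<'E'
from h import *
go(.561,-.314,.088,1.571)
ps=shots(); p=ps[1]
cv2.imwrite("pics/p1.png",cv2.resize(p["img"][170:280,270:410,::-1],(764,600),interpolation=cv2.INTER_CUBIC))
print(proj(p,np.array([[.561,-.314,.105]])))
E
```

```text
time_s: 19.33
position: [0.5622, -0.3129, 0.2095]
time_s: 19.5
position: [0.5615, -0.3129, 0.2082]
tcp_rot: [-3.14, -0.002, 1.574]
ft_force: [0.2, -0.0, 0.0]
grip_width: 0.068
finger_force: 0.0
turn [-0.02 -0.02  0.02] shift [-0.03 -0.01  3.  ] rows 4
[[330.9801253  225.78176562]]
```

View pics/p1.png

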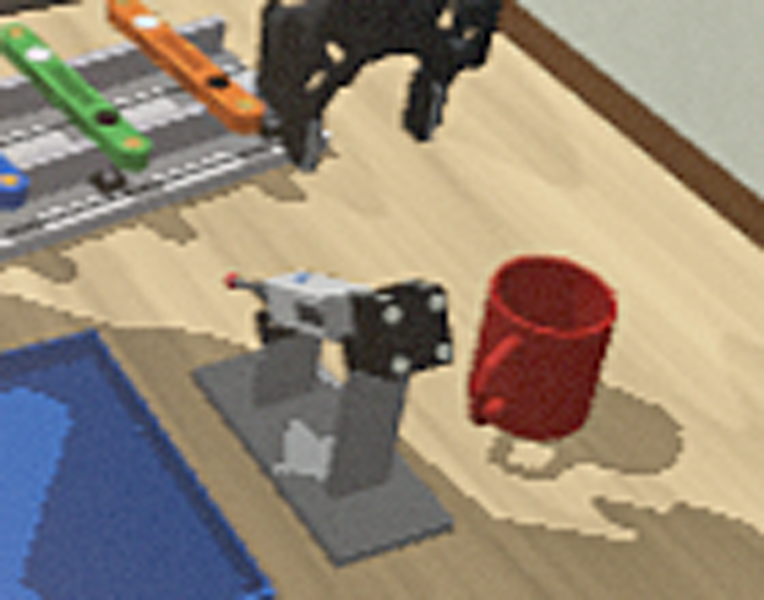

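The gripper stands above the grey probe, whose body is at (320,300). The mug at (545,350) is clear of the fingers.

```bash
python3 -m crank '[0,0,0,0,0,0.8,0.5,0,0,0,0,0,0.8,0.5,0,0,0,0,0,0.7,0.5,0,0,0,0,0,0.4,0.5,0,0,0,0,0,0.25,0.5]';  python3 -m crank '[0,0,0,0,0,0,0.5,0,0,0,0,0,0,0.5]'; python3 -m crank '[0,0,0,0,0,0,-0.5,0,0,0,0,0,0,-0.5,0,0,0,0,0,0,-0.5,0,0,0,0,0,0,-0.5,0,0,0,0,0,0,-0.5]' 80
```

```text
time_s: 20.02
position: [0.5597, -0.3108, 0.0897]
tcp_rot: [-3.139, -0.002, 1.575]
ft_force: [0.6, -0.5, 0.4]
grip_width: 0.0642
finger_force: 0.0
time_s: 20.18
position: [0.5614, -0.3128, 0.0928]
tcp_rot: [3.141, 0.001, 1.574]
ft_force: [0.8, -1.2, 0.5]
grip_width: 0.0637
finger_force: 0.0
time_s: 20.6
position: [0.5619, -0.3138, 0.0937]
tcp_rot: [3.14, 0.001, 1.573]
ft_force: [-2.2, 1.4, 6.0]
grip_width: 0.0266
finger_force: 78.5
```

```bash
python3 -m crank '[0,0,0,0,0,-0.2,-0.5,0,0,0,0,0,-0.4,-0.5,0,0,0,0,0,-0.7,-0.5,0,0,0,0,0,-0.9,-0.5,0,0,0,0,0,-0.8,-0.5]'; python3 -m crank '[0,0,0,0.5,0.15,0,-0.5,0,0,0,0.9,0.28,0,-0.5,0,0,0,0.9,0.28,0,-0.5,0,0,0,0.9,0.28,0,-0.5,0,0,0,0.9,0.28,0,-0.5]' ; python3 -m crank '[0,0,0,0.9,0.28,0,-0.5,0,0,0,0.9,0.28,0,-0.5,0,0,0,0.6,0.2,0,-0.5,0,0,0,0,0,0.7,-0.5,0,0,0,0,0,0.4,-0.5]';  python3 -m crank '[0,0,0,0,0,0,-0.5,0,0,0,0,0,0,-0.5]'
python3 - <<'E'
from h import *
ps=shots(); s=env.get_state(); print(s["position"],s["tcp_rot"])
cv2.imwrite("pics/t1.png",cv2.resize(np.hstack([ps[0]["img"][100:220,180:320],ps[1]["img"][120:240,230:370]])[:,:,::-1],(800,343),interpolation=cv2.INTER_CUBIC))
for c in("probe_tip","link_orange_white"):
    for p in ps: print(c,[(np.round(r["xy"],1),r["mask"].sum(),round(r["confidence"],2)) for r in spotter.trace(p,c)])
E
```

```text
time_s: 21.02
position: [0.5608, -0.3131, 0.213]
tcp_rot: [-3.141, -0.001, 1.573]
ft_force: [0.5, -0.8, -0.8]
grip_width: 0.0265
finger_force: 77.7
time_s: 21.43
position: [0.6115, -0.1477, 0.2119]
tcp_rot: [3.142, -0.0, 1.573]
ft_force: [0.2, -1.0, -2.1]
grip_width: 0.0268
finger_force: 77.7
time_s: 21.85
position: [0.6419, -0.0511, 0.167]
tcp_rot: [3.141, -0.0, 1.576]
ft_force: [-1.0, 0.2, -3.9]
grip_width: 0.0266
finger_force: 77.7
time_s: 22.02
position: [0.6409, -0.0529, 0.1667]
tcp_rot: [-3.139, -0.001, 1.573]
ft_force: [-0.5, -0.2, -1.1]
grip_width: 0.0267
finger_force: 77.7
[ 0.64242318 -0.05369293  0.16922326] [3.13945864e+00 5.51630288e-04 1.57272737e+00]
probe_tip [(array([266.4, 129.6]), np.int64(157), 0.7), (array([323.3, 270.6]), np.int64(457), 0.55)]
probe_tip [(array([218. , 282.8]), np.int64(780), 0.85), (array([369.6, 232. ]), np.int64(722), 0.38)]
link_orange_white []
link_orange_white [(array([304. , 178.7]), np.int64(238), 0.56), (array([259.7, 195.8]), np.int64(243), 0.52), (array([200. , 169.4]), np.int64(114), 0.18)]
```

View pics/t1.png

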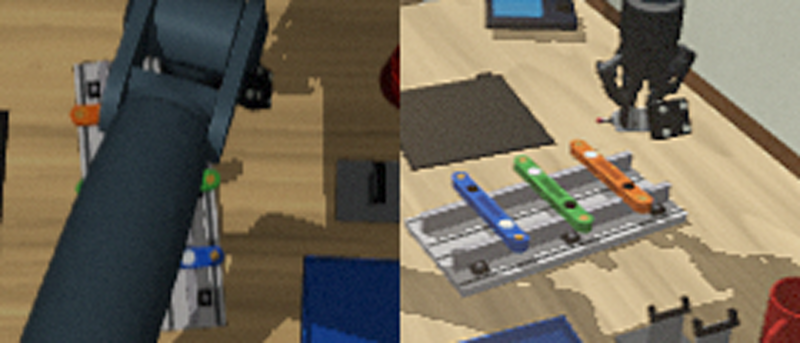

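The side half shows the probe held level, with the red ball at (600,121) above and left of the stage. Orange, green and blue lie on the bars with all six dots visible; the arm hides the tip in the top view.

```bash
cat >> h.py <<'E'
LK=dict(orange=[.6487,.0125,.045,1.678],green=[.5543,.002,.045,1.662],blue=[.4584,-.008,.045,1.67-np.pi])
def dot(c,s,q=None):
    q=LK[c] if q is None else q
    return Ro.from_euler('z',q[3]).apply([s*.045,0,.016])+q[:3]
def spot(p,uv,kind,r=5):
    "sub-pixel centroid of a white/black/red spot near uv"
    u,v=np.round(uv).astype(int); im=p["img"].astype(float)[v-r:v+r+1,u-r:u+r+1]
    g=dict(white=im.min(2),black=255-im.max(2),red=im[...,0]-im[...,1:].max(2))[kind]
    w=np.clip(g-(g.max()+np.median(g))/2,0,None); yy,xx=np.mgrid[-r:r+1,-r:r+1]
    return np.array([u+(w*xx).sum()/w.sum(),v+(w*yy).sum()/w.sum()]),g.max()
E
python3 - <<'E'
from h import *
ps=shots()
s=env.get_state(); t=s["position"]
for c in LK:
    for k,n in((1,"white"),(-1,"black")):
        d=dot(c,k)
        r=[]
        uv,g=spot(ps[1],proj(ps[1],d[None])[0],n,4); r.append(ray(ps[1],uv,.061)[:2].round(4)-d[:2])
        print(c,n,d.round(4),"side-minus-est",r[0].round(4))
e=t+[0,.102,-.0527+.004]; pr=proj(ps[1],e[None])[0]; uv,g=spot(ps[1],pr,"red",7); print("ball",t,pr,uv,g,ray(ps[1],uv,e[2])-e)
E
```

```text
orange white [0.6439 0.0572 0.061 ] side-minus-est [-0.0025  0.0006]
orange black [ 0.6535 -0.0322  0.061 ] side-minus-est [-0.0026 -0.0007]
green white [0.5502 0.0468 0.061 ] side-minus-est [-0.0031  0.001 ]
green black [ 0.5584 -0.0428  0.061 ] side-minus-est [-0.0024 -0.0004]
blue white [ 0.4629 -0.0528  0.061 ] side-minus-est [0.0031 0.004 ]
blue black [0.4539 0.0368 0.061 ] side-minus-est [-0.0034  0.0018]
ball [ 0.64205634 -0.05347684  0.16854525] [298.85898385 162.03599561] [298.2038835 162.7184466] 89.0 [-4.92989568e-03 -3.68739379e-03 -5.55111512e-17]
```

Run:
```python
from h import *
go(.645,-.044,.122,1.573)
```

```text
turn [ 0.01  0.   -0.  ] shift [0.24 0.07 1.16] rows 2
```

```bash
python3 -m crank '[0,0,0,0.24,0.07,0.3,-0.5,0,0,0,0,0,0.5,-0.5,0,0,0,0,0,0.36,-0.5,0,0,0,0,0,0,-0.5,0,0,0,0,0,0,-0.5]'; python3 -m crank '[0,0,0,0,0,0.05,-0.5,0,0,0,0,0,0,-0.5]'|egrep 'pos|ft';python3 -m crank '[0,0,0,0,0,0.04,-0.5,0,0,0,0,0,0,-0.5]'|egrep 'pos|ft';python3 - <<'E'
from h import *
p=optics.snapshot("side"); s=env.get_state(); t=s["position"]; print(t,s["ft_force"])
e=t+[-.001,.101,-.05]; pr=proj(p,e[None])[0]; uv,g=spot(p,pr,"red",6); print("ball",pr,uv,g,ray(p,uv,.065),"dot px",proj(p,np.array([[.6415,.0578,.061],[.6415,.0578,.065]])))
cv2.imwrite("pics/t2.png",cv2.resize(p["img"][140:200,270:350,::-1],(800,600),interpolation=cv2.INTER_CUBIC))
E
```

```text
time_s: 22.83
position: [0.6434, -0.043, 0.1194]
tcp_rot: [-3.138, -0.001, 1.573]
ft_force: [0.3, -0.2, -1.9]
grip_width: 0.0268
finger_force: 77.7
position: [0.6451, -0.0437, 0.1201]
ft_force: [-0.2, 0.2, -2.1]
position: [0.6448, -0.0437, 0.1183]
ft_force: [-0.4, -0.2, -2.3]
[ 0.64471154 -0.04364333  0.11814709] [-0.3837401   0.00302962 -2.44843944]
ball [297.10578955 171.93388969] [296.72879933 174.2720403 ] 103.0 [0.63650779 0.04664718 0.065     ] dot px [[296.430096   173.47850488]
 [296.50876566 172.64478126]]
```

View pics/t2.png

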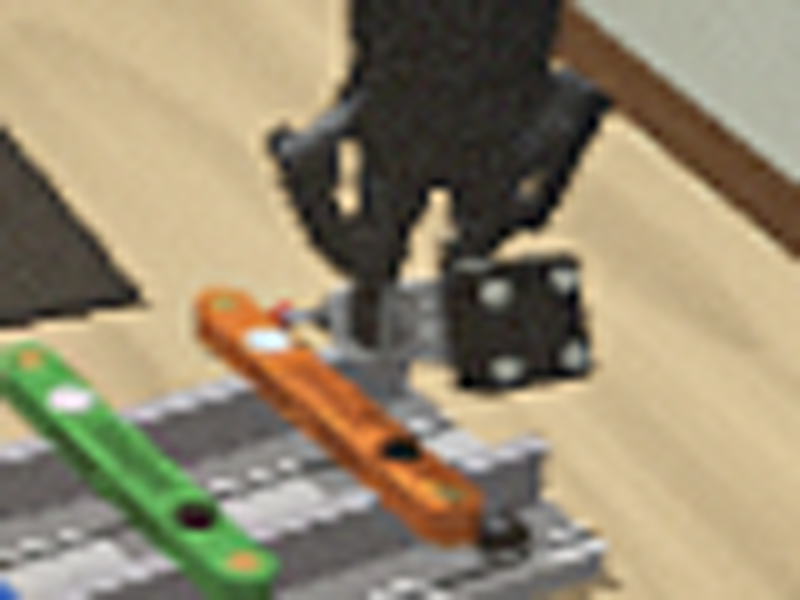

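The ball is at crop (285,310) and the white dot at (266,340), so the ball is still slightly up and right of the dot. I'll measure it with a stricter red filter that ignores orange.

```bash
cat >> h.py <<'E'
def ball(p,uv,r=7):
    u,v=np.round(uv).astype(int); im=p["img"].astype(float)[v-r:v+r+1,u-r:u+r+1]; R,G,B=im[...,0],im[...,1],im[...,2]
    w=np.clip(R-np.maximum(G,B)-2.5*np.abs(G-B)-15,0,None); yy,xx=np.mgrid[-r:r+1,-r:r+1]
    return np.array([u+(w*xx).sum()/w.sum(),v+(w*yy).sum()/w.sum()]),w.round()
E
python3 - <<'E'
from h import *
p=optics.snapshot("side")
t=env.get_state()["position"]; e=t+[-.001,.101,-.05]; uv,w=ball(p,proj(p,e[None])[0]); print(uv,(w>0).sum(),w.max()); b=ray(p,uv,t[2]-.05)
du,_=spot(p,proj(p,dot("orange",1)[None])[0],"white",4); d=ray(p,du,.061); print(t,b,d,"move",d-b)
E
```

```text
[297.61643836 170.78082192] 3 30.0
[ 0.64469078 -0.04364468  0.11814214] [0.64984414 0.06436908 0.06814214] [0.64200842 0.05852265 0.061     ] move [-0.00783572 -0.00584643 -0.00714214]
```

```bash
python3 -m crank '[0,0,0,-0.03,-0.06,0.03,-0.5,0,0,0,0,0,0,-0.5]'|egrep 'pos|ft'; python3 -m crank '[0,0,0,0,0,0.03,-0.5,0,0,0,0,0,0,-0.5,0,0,0,0,0,0,-0.5]'|egrep 'pos|ft';python3 -m crank '[0,0,0,0,0,0.03,-0.5,0,0,0,0,0,0,-0.5,0,0,0,0,0,0,-0.5]'|egrep 'pos|ft'
python3 - <<'E'
from h import *
p=optics.snapshot("side")
t=env.get_state()["position"]; e=t+[-.001,.101,-.05]; uv,w=ball(p,proj(p,e[None])[0]); print(uv,(w>0).sum(),proj(p,e[None]))
E
```

```text
position: [0.6417, -0.0449, 0.1164]
ft_force: [0.1, -0.2, -2.1]
position: [0.642, -0.0447, 0.1152]
ft_force: [0.8, 0.2, -2.3]
position: [0.642, -0.0447, 0.1139]
ft_force: [0.5, 1.0, -2.9]
[297.   172.25] 2 [[296.57624149 173.0534394 ]]
```

```bash
for i in 1; do :; done; python3 -m crank '[0,0,0,0,0,0.03,-0.5,0,0,0,0,0,0,-0.5,0,0,0,0,0,0,-0.5]'|egrep 'pos|ft'; python3 -m crank '[0,0,0,0,0,0.03,-0.5,0,0,0,0,0,0,-0.5,0,0,0,0,0,0,-0.5]'|egrep 'pos|ft'
```

```text
position: [0.6421, -0.0447, 0.1129]
ft_force: [0.7, -1.0, -2.1]
position: [0.6423, -0.0449, 0.1122]
ft_force: [-1.2, -1.8, 0.3]
```

```bash
python3 -c "
from h import *
p=optics.snapshot('side')
cv2.imwrite('pics/t3.png',cv2.resize(p['img'][155:190,280:327,::-1],(800,596),interpolation=cv2.INTER_CUBIC))"
```

```text
(no output)
```

View pics/t3.png

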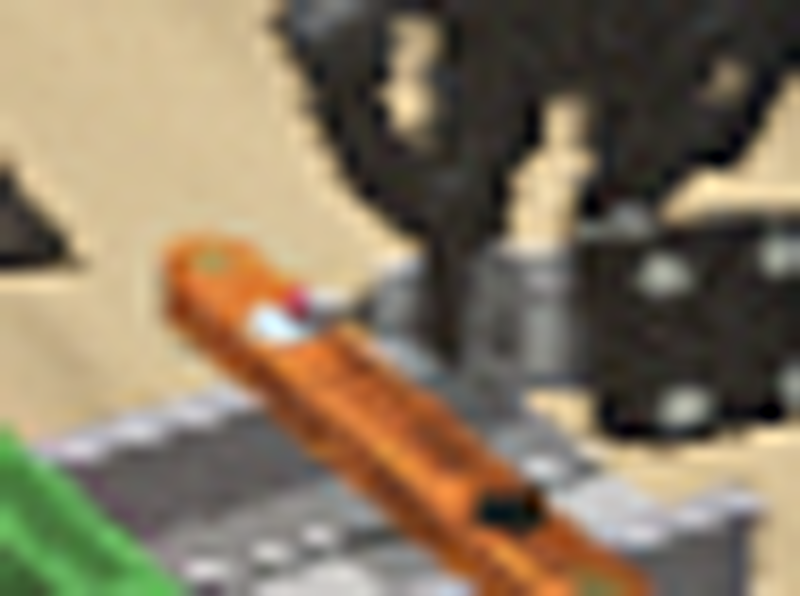

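The ball at (297,302) now sits on the white dot (centre about (287,323)), and the force shows light contact. I'll press a little more and then lift.

```bash
python3 -m crank '[0,0,0,0,0,0.03,-0.5,0,0,0,0,0,0,-0.5,0,0,0,0,0,0,-0.5]'|egrep 'pos|ft'; python3 -m crank '[0,0,0,0,0,-0.3,-0.5,0,0,0,0,0,-0.3,-0.5,0,0,0,0,0,0,-0.5,0,0,0,0,0,0,-0.5]'
python3 - <<'E'
from h import *
p=optics.snapshot("side"); s=env.get_state(); t=s["position"]
for c in LK:
    for k,n in((1,"white"),(-1,"black")):
        d=dot(c,k); uv,g=spot(p,proj(p,d[None])[0],n,4); print(c,n,(ray(p,uv,.061)-d)[:2].round(4),round(g))
b=dot("orange",-1); go(b[0]-.003,b[1]-.102,.136,1.573)
E
```

```text
position: [0.6425, -0.0452, 0.1113]
ft_force: [-0.9, -3.3, 5.1]
time_s: 25.12
position: [0.6428, -0.0446, 0.1357]
tcp_rot: [3.139, 0.0, 1.573]
ft_force: [-0.2, -1.0, -2.1]
grip_width: 0.0269
finger_force: 77.9
orange white [-0.0026  0.0006] 225
orange black [-0.0017 -0.0007] 229
green white [-0.0031  0.0009] 235
green black [-0.0024 -0.0002] 213
blue white [0.0039 0.0038] 223
blue black [-0.0036  0.0018] 204
turn [ 0.01 -0.    0.  ] shift [-2.24  0.2  -0.03] rows 3
```

```bash
python3 -m crank '[0,0,0,-0.75,0.07,0,-0.5,0,0,0,-0.75,0.07,0,-0.5,0,0,0,-0.74,0.06,0,-0.5,0,0,0,0,0,0,-0.5,0,0,0,0,0,0,-0.5]'|egrep 'pos|ft'; python3 -m crank '[0,0,0,0,0,0.3,-0.5,0,0,0,0,0,0.2,-0.5,0,0,0,0,0,0.04,-0.5,0,0,0,0,0,0,-0.5,0,0,0,0,0,0,-0.5]'|egrep 'pos|ft'
python3 - <<'E'
from h import *
p=optics.snapshot('side')
cv2.imwrite('pics/t4.png',cv2.resize(p['img'][155:190,280:327,::-1],(800,596),interpolation=cv2.INTER_CUBIC))
b=dot("orange",-1); go(b[0]-.003,b[1]-.102,.1125,1.573); print(proj(p,(b+[-.0022,0,0])[None]))
E
```

```text
position: [0.6499, -0.1355, 0.1336]
ft_force: [-0.6, 0.4, -2.6]
position: [0.65, -0.1335, 0.1123]
ft_force: [-0.6, -1.1, -1.7]
turn [-0.01  0.    0.01] shift [-0.01  0.01  0.  ] rows 1
[[309.68095614 184.58574847]]
```

View pics/t4.png

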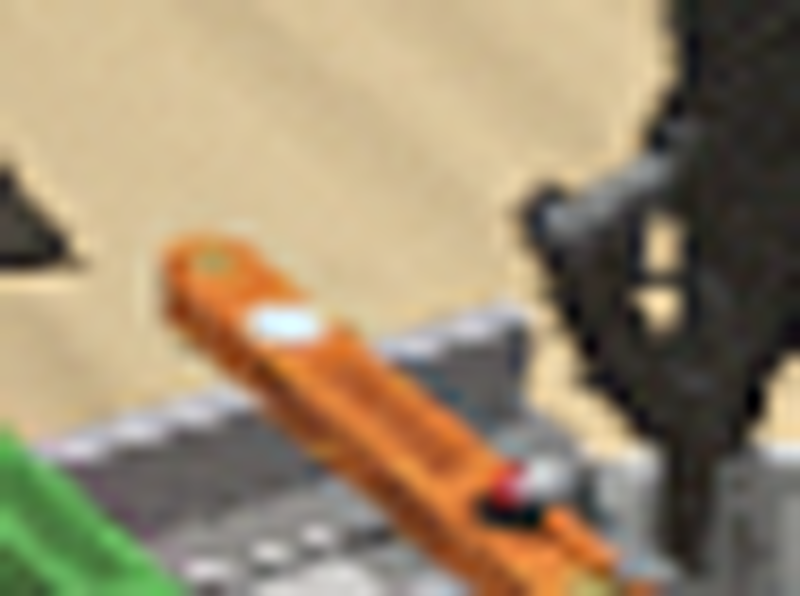

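The ball at (508,483) is just above the black dot at (510,505), well centred.

```bash
python3 -m crank '[0,0,0,0,0,0.03,-0.5,0,0,0,0,0,0,-0.5,0,0,0,0,0,0,-0.5]'|egrep 'pos|ft'; python3 -m crank '[0,0,0,0,0,0.025,-0.5,0,0,0,0,0,0,-0.5,0,0,0,0,0,0,-0.5]'|egrep 'pos|ft'
```

```text
position: [0.6503, -0.1342, 0.1118]
ft_force: [-0.2, 0.4, -1.4]
position: [0.6505, -0.1344, 0.1112]
ft_force: [-1.0, -0.4, 1.5]
```

```bash
python3 -m crank '[0,0,0,0,0,0.025,-0.5,0,0,0,0,0,0,-0.5,0,0,0,0,0,0,-0.5]'|egrep 'pos|ft'; python3 -m crank '[0,0,0,0,0,-0.3,-0.5,0,0,0,0,0,-0.4,-0.5,0,0,0,0,0,-0.3,-0.5,0,0,0,0,0,0,-0.5,0,0,0,0,0,0,-0.5]'
python3 - <<'E'
from h import *
b=dot("blue",1); go(b[0]-.003,b[1]-.102,.136,1.573)
E
```

```text
position: [0.6507, -0.1349, 0.1105]
ft_force: [-0.7, -2.3, 5.4]
time_s: 27.22
position: [0.6507, -0.1343, 0.1505]
tcp_rot: [3.14, 0.001, 1.573]
ft_force: [-0.8, -0.1, -2.1]
grip_width: 0.0266
finger_force: 78.7
turn [0.02 0.01 0.  ] shift [-0.5  -4.77  0.36] rows 5
```

```bash
python3 -m crank '[0,0,0,-0.1,-0.95,0,-0.5,0,0,0,-0.1,-0.95,0,-0.5,0,0,0,-0.1,-0.95,0,-0.5,0,0,0,-0.1,-0.95,0,-0.5,0,0,0,-0.1,-0.95,0,-0.5]'|egrep 'pos|ft'; python3 -m crank '[0,0,0,0,0,0.3,-0.5,0,0,0,0,0,0,-0.5,0,0,0,0,0,0,-0.5]'|egrep 'pos|ft'
python3 - <<'E'
from h import *
ps=shots()
p=ps[1]; 
for c,k in(("blue",1),("blue",-1),("green",1),("green",-1)):
    print(c,k,[ (ray(q,spot(q,proj(q,dot(c,k)[None])[0],"white" if k>0 else "black",3)[0],.061)-dot(c,k))[:2].round(4) for q in ps])
print(proj(p,dot("blue",1)[None]))
a=cv2.resize(p['img'][175:215,240:280],(400,400),interpolation=cv2.INTER_CUBIC);u=proj(ps[0],dot("blue",1)[None])[0].astype(int);print(u)
b=cv2.resize(ps[0]['img'][u[1]-20:u[1]+20,u[0]-30:u[0]+10],(400,400),interpolation=cv2.INTER_CUBIC)
cv2.imwrite('pics/t5.png',np.hstack([a,b])[:,:,::-1])
E
```

```text
position: [0.4579, -0.1541, 0.1482]
ft_force: [-0.5, -0.4, -0.3]
position: [0.4598, -0.1544, 0.1369]
ft_force: [-0.2, -0.2, -2.2]
blue 1 [array([-0.002 ,  0.0058]), array([0.0009, 0.0048])]
blue -1 [array([-0.0013,  0.0027]), array([-0.0024,  0.0034])]
green 1 [array([-0.0005, -0.0003]), array([-0.0094,  0.0006])]
green -1 [array([-0.0001, -0.0006]), array([0.0013, 0.0006])]
[[267.7067829  198.21059883]]
[246 189]
```

View pics/t5.png

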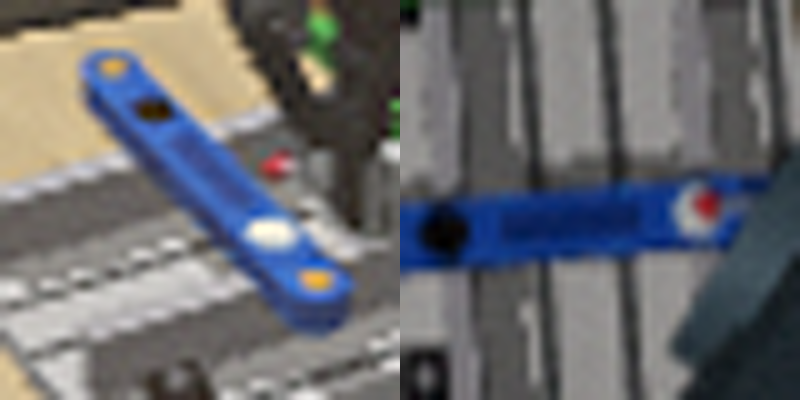

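In the right half (top view) the ball at (708,205) hangs over the blue link's white dot at (698,210). In the left half (side view) it is straight above the dot at (270,233). Shift slightly and descend.

```bash
python3 -m crank '[0,0,0,0.04,0,0.3,-0.5,0,0,0,0,0,0.2,-0.5,0,0,0,0,0,0.09,-0.5,0,0,0,0,0,0,-0.5,0,0,0,0,0,0,-0.5]'|egrep 'pos|ft'; python3 -m crank '[0,0,0,0,0,0.03,-0.5,0,0,0,0,0,0,-0.5,0,0,0,0,0,0,-0.5]'|egrep 'pos|ft';  python3 - <<'E'
from h import *
ps=shots()
p=ps[1]; 
a=cv2.resize(p['img'][175:215,240:280],(400,400),interpolation=cv2.INTER_CUBIC);u=proj(ps[0],dot("blue",1)[None])[0].astype(int);print(u)
b=cv2.resize(ps[0]['img'][u[1]-20:u[1]+20,u[0]-30:u[0]+10],(400,400),interpolation=cv2.INTER_CUBIC)
cv2.imwrite('pics/t6.png',np.hstack([a,b])[:,:,::-1])
E
```

```text
position: [0.4606, -0.1531, 0.1139]
ft_force: [0.7, 0.6, -1.9]
position: [0.4606, -0.1533, 0.1133]
ft_force: [0.7, -0.1, -1.5]
[246 189]
```

View pics/t6.png

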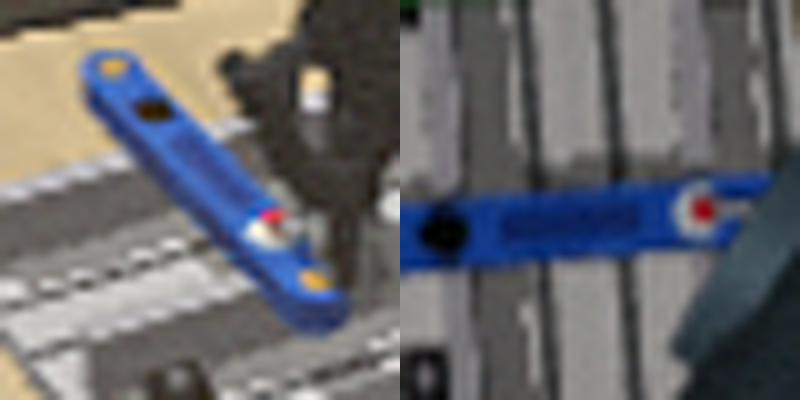

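In the top view (right half) the red ball is centred on the white dot at (703,210), and in the side view it is just above the dot at (270,225). That was the last picture I may view, so I go on by numbers.

```bash
python3 -m crank '[0,0,0,0,0,0.03,-0.5,0,0,0,0,0,0,-0.5,0,0,0,0,0,0,-0.5]'|egrep 'pos|ft'; python3 -m crank '[0,0,0,0,0,0.025,-0.5,0,0,0,0,0,0,-0.5,0,0,0,0,0,0,-0.5]'|egrep 'pos|ft'
```

```text
position: [0.4604, -0.1532, 0.1117]
ft_force: [0.2, -0.4, -1.8]
position: [0.4605, -0.1534, 0.1111]
ft_force: [-1.1, -0.9, 0.4]
```

```bash
python3 -m crank '[0,0,0,0,0,0.04,-0.5,0,0,0,0,0,0,-0.5,0,0,0,0,0,0,-0.5]'|egrep 'pos|ft'; python3 -m crank '[0,0,0,0,0,-0.3,-0.5,0,0,0,0,0,-0.3,-0.5,0,0,0,0,0,-0.1,-0.5,0,0,0,0,0,0,-0.5,0,0,0,0,0,0,-0.5]'
python3 - <<'E'
from h import *
ps=shots()
for c,k in(("blue",1),("blue",-1),("green",1),("green",-1)):
    print(c,k,[ (ray(q,spot(q,proj(q,dot(c,k)[None])[0],"white" if k>0 else "black",3)[0],.061)-dot(c,k))[:2].round(4) for q in ps])
t=env.get_state()["position"]
for q in ps:
    e=t+[0,.102,-.047]; uv,w=ball(q,proj(q,e[None])[0],5); print((ray(q,uv,e[2])-t)[:2].round(4),(w>0).sum())
b=dot("blue",-1)+[0,.002,0]; go(b[0]-.002,b[1]-.103,.138,1.573)
E
```

```text
position: [0.4611, -0.1538, 0.1101]
ft_force: [-0.9, -2.4, 4.9]
time_s: 29.92
position: [0.4601, -0.153, 0.1366]
tcp_rot: [-3.141, -0.0, 1.573]
ft_force: [0.5, -0.0, -1.9]
grip_width: 0.0266
finger_force: 79.0
blue 1 [array([-0.0018,  0.0048]), array([0.0006, 0.0047])]
blue -1 [array([-0.0011,  0.0024]), array([-0.0026,  0.0032])]
green 1 [array([-0.0005, -0.0002]), array([-0.0041,  0.0015])]
green -1 [array([-0.0001, -0.0006]), array([-0.0002,  0.0064])]
[0.0014 0.1021] 5
[0.0006 0.1077] 8
turn [-0.01 -0.01  0.  ] shift [ 2.21 -0.19 -0.05] rows 3
```

```bash
python3 -m crank '[0,0,0,0.75,-0.07,0,-0.5,0,0,0,0.75,-0.07,0,-0.5,0,0,0,0.74,-0.06,0,-0.5,0,0,0,0,0,0,-0.5,0,0,0,0,0,0,-0.5]'|egrep 'pos|ft'; python3 -m crank '[0,0,0,0,0,0.3,-0.5,0,0,0,0,0,0.2,-0.5,0,0,0,0,0,0.08,-0.5,0,0,0,0,0,0,-0.5,0,0,0,0,0,0,-0.5]'|egrep 'pos|ft';python3 - <<'E'
from h import *
ps=shots(); t=env.get_state()["position"]
d=dot("blue",-1)
for q in ps:
    e=t+[0,.102,-.047]; uv,w=ball(q,proj(q,e[None])[0],5); dd=spot(q,proj(q,d[None])[0],"black",4)[0]
    print((ray(q,uv,e[2])).round(4),(w>0).sum(),"dot",ray(q,dd,.061).round(4))
E
```

```text
position: [0.4515, -0.0623, 0.1362]
ft_force: [0.1, 0.1, -2.1]
position: [0.452, -0.064, 0.1136]
ft_force: [0.9, -0.4, -1.8]
[0.4528 0.0385 0.0673] 5 dot [0.4529 0.0432 0.061 ]
[0.4514 0.04   0.0673] 2 dot [0.4635 0.0397 0.061 ]
```

```bash
python3 -m crank '[0,0,0,0,0,0.03,-0.5,0,0,0,0,0,0,-0.5,0,0,0,0,0,0,-0.5]'|egrep 'pos|ft'; python3 -m crank '[0,0,0,0,0,0.03,-0.5,0,0,0,0,0,0,-0.5,0,0,0,0,0,0,-0.5]'|egrep 'pos|ft'; python3 -m crank '[0,0,0,0,0,0.03,-0.5,0,0,0,0,0,0,-0.5,0,0,0,0,0,0,-0.5]'|egrep 'pos|ft'
```

```text
position: [0.4522, -0.0637, 0.1129]
ft_force: [-0.1, 0.0, -1.4]
position: [0.4521, -0.0636, 0.1114]
ft_force: [-0.2, 0.6, -2.0]
position: [0.4523, -0.0638, 0.1107]
ft_force: [-0.9, -1.1, 0.9]
```

```bash
python3 -m crank '[0,0,0,0,0,0.04,-0.5,0,0,0,0,0,0,-0.5,0,0,0,0,0,0,-0.5]'|egrep 'pos|ft'; python3 -m crank '[0,0,0,0,0,-0.3,-0.5,0,0,0,0,0,-0.3,-0.5,0,0,0,0,0,-0.1,-0.5,0,0,0,0,0,0,-0.5,0,0,0,0,0,0,-0.5]'|egrep 'pos|ft'
python3 - <<'E'
from h import *
ps=shots()
for c,k in(("blue",1),("blue",-1),("green",1),("green",-1)):
    print(c,k,[ (ray(q,spot(q,proj(q,dot(c,k)[None])[0],"white" if k>0 else "black",3)[0],.061)-dot(c,k))[:2].round(4) for q in ps])
go(.5483,-.0554,.138,1.573)
E
```

```text
position: [0.4527, -0.0641, 0.1098]
ft_force: [-3.0, -1.9, 7.5]
position: [0.4519, -0.0635, 0.1363]
ft_force: [0.8, -0.4, -2.3]
blue 1 [array([ 0.0083, -0.0046]), array([-0.0001,  0.0045])]
blue -1 [array([-0.0035,  0.0075]), array([-0.0023,  0.0035])]
green 1 [array([-0.0005, -0.0003]), array([0.0157, 0.0099])]
green -1 [array([ 0.0036, -0.0008]), array([-0.0023, -0.    ])]
turn [-0.01 -0.01  0.  ] shift [ 0.19  2.42 -0.06] rows 3
```

```bash
python3 -m crank '[0,0,0,0.06,0.8,0,-0.5,0,0,0,0.06,0.8,0,-0.5,0,0,0,0.07,0.82,0,-0.5,0,0,0,0,0,0,-0.5,0,0,0,0,0,0,-0.5]'|egrep 'pos|ft'; python3 -m crank '[0,0,0,0,0,0.3,-0.5,0,0,0,0,0,0.2,-0.5,0,0,0,0,0,0.08,-0.5,0,0,0,0,0,0,-0.5,0,0,0,0,0,0,-0.5]'|egrep 'pos|ft';python3 - <<'E'
from h import *
ps=shots(); t=env.get_state()["position"]
d=dot("green",1)
for q in ps:
    e=t+[0,.102,-.047]; uv,w=ball(q,proj(q,e[None])[0],5); dd=spot(q,proj(q,d[None])[0],"white",4)[0]
    print((ray(q,uv,e[2])).round(4),(w>0).sum(),"dot",ray(q,dd,.061).round(4))
E
```

```text
position: [0.5493, -0.0555, 0.1353]
ft_force: [0.2, -0.7, -2.3]
position: [0.5482, -0.0558, 0.1131]
ft_force: [-0.1, -0.7, -2.5]
[nan nan nan] 0 dot [0.5503 0.0526 0.061 ]
[0.5525 0.0553 0.0669] 1 dot [0.5465 0.049  0.061 ]h.py:89: RuntimeWarning: invalid value encountered in scalar divide
  return np.array([u+(w*xx).sum()/w.sum(),v+(w*yy).sum()/w.sum()]),w.round()
```

Run:
```python
from h import *
ps=shots(); t=env.get_state()["position"]
for q,n in zip(ps,"ts"):
    e=t+[0.0014,.102,-.047]; pr=proj(q,e[None])[0]; uv,g=spot(q,pr,"red",4); print(n,pr,uv,g,ray(q,uv,e[2]).round(4),"dotpx",proj(q,dot("green",1)[None]))
    u,v=np.round(pr).astype(int); print(q["img"][v-3:v+5,u-4:u+4].tolist() if n=="s" else q["img"][v,u])
```

```text
t [218.70967798 164.30429086] [216.71717172 160.84848485] 3.0 [0.5628 0.0535 0.067 ] dotpx [[218.61681988 164.68108157]]
[54 70 79]
s [277.56470329 178.24760204] [277. 177.] 116.0 [0.5524 0.0551 0.067 ] dotpx [[277.33359955 179.44872959]]
[[[129, 165, 86], [146, 183, 112], [208, 193, 147], [213, 189, 151], [210, 189, 149], [208, 187, 148], [214, 190, 150], [172, 149, 113]], [[117, 170, 85], [82, 169, 84], [131, 164, 98], [200, 185, 144], [211, 192, 150], [211, 190, 147], [213, 190, 147], [215, 202, 173]], [[97, 183, 92], [79, 174, 81], [131, 134, 66], [197, 81, 67], [218, 172, 130], [220, 199, 150], [189, 168, 128], [153, 146, 137]], [[89, 171, 84], [112, 184, 113], [155, 122, 73], [157, 108, 120], [156, 150, 157], [161, 157, 164], [119, 114, 115], [111, 111, 111]], [[118, 184, 112], [223, 224, 221], [202, 184, 188], [162, 134, 137], [195, 189, 191], [168, 183, 161], [86, 103, 70], [94, 92, 95]], [[120, 178, 113], [210, 210, 205], [241, 230, 239], [206, 195, 201], [155, 149, 147], [105, 129, 100], [100, 137, 75], [109, 118, 93]], [[60, 107, 51], [110, 179, 102], [124, 180, 118], [114, 161, 106], [104, 171, 98], [75, 141, 67], [70, 113, 54], [119, 162, 116]], [[59, 103, 48], [54, 95, 45], [95, 176, 89], [97, 184, 91], [89, 161, 81], [85, 155, 78], [66, 112, 58], [56, 95, 51]]]
```

```bash
python3 -m crank '[0,0,0,0,0,0.04,-0.5,0,0,0,0,0,0,-0.5,0,0,0,0,0,0,-0.5]'|egrep 'pos|ft'; python3 -m crank '[0,0,0,0,0,0.02,-0.5,0,0,0,0,0,0,-0.5,0,0,0,0,0,0,-0.5]'|egrep 'pos|ft'; python3 -m crank '[0,0,0,0,0,0.03,-0.5,0,0,0,0,0,0,-0.5,0,0,0,0,0,0,-0.5]'|egrep 'pos|ft'
```

```text
position: [0.5489, -0.0558, 0.1119]
ft_force: [-0.0, -1.1, -1.5]
position: [0.549, -0.0558, 0.1112]
ft_force: [0.1, -0.0, -0.5]
position: [0.5492, -0.0561, 0.1105]
ft_force: [-1.0, -1.9, 3.0]
```

```bash
python3 -m crank '[0,0,0,0,0,0.02,-0.5,0,0,0,0,0,0,-0.5,0,0,0,0,0,0,-0.5]'|egrep 'pos|ft'; python3 -m crank '[0,0,0,0,0,-0.3,-0.5,0,0,0,0,0,-0.3,-0.5,0,0,0,0,0,-0.1,-0.5,0,0,0,0,0,0,-0.5,0,0,0,0,0,0,-0.5]'|egrep 'pos|ft'
python3 - <<'E'
from h import *
q=optics.snapshot("side")
for c,k in(("blue",1),("blue",-1),("green",1),("green",-1)):
    print(c,k, (ray(q,spot(q,proj(q,dot(c,k)[None])[0],"white" if k>0 else "black",3)[0],.061)-dot(c,k))[:2].round(4))
go(.5569,-.1454,.138,1.573)
E
```

```text
position: [0.5494, -0.0562, 0.11]
ft_force: [-1.1, -3.0, 5.7]
position: [0.5491, -0.0557, 0.1375]
ft_force: [0.5, 0.0, -2.1]
blue 1 [0.0002 0.0045]
blue -1 [-0.0028  0.0031]
green 1 [-0.0031  0.0009]
green -1 [-0.0011 -0.0007]
turn [-0. -0.  0.] shift [-2.25  0.2  -0.03] rows 3
```

```bash
python3 -m crank '[0,0,0,-0.75,0.07,0,-0.5,0,0,0,-0.75,0.07,0,-0.5,0,0,0,-0.75,0.06,0,-0.5,0,0,0,0,0,0,-0.5,0,0,0,0,0,0,-0.5]'|egrep 'pos|ft'; python3 -m crank '[0,0,0,0,0,0.3,-0.5,0,0,0,0,0,0.2,-0.5,0,0,0,0,0,0.1,-0.5,0,0,0,0,0,0,-0.5,0,0,0,0,0,0,-0.5]'|egrep 'pos|ft';python3 - <<'E'
from h import *
ps=shots(); t=env.get_state()["position"]
for q,n in zip(ps,"ts"):
    e=t+[0.0014,.102,-.047]; pr=proj(q,e[None])[0]; uv,g=spot(q,pr,"red",4); print(n,pr,uv,g,ray(q,uv,e[2]).round(4),"dotpx",proj(q,dot("green",-1)[None]))
E
```

```text
position: [0.5567, -0.1468, 0.1364]
ft_force: [0.4, 0.5, -1.7]
position: [0.5568, -0.145, 0.1124]
ft_force: [-0.6, 0.5, -0.3]
t [244.04977139 162.5880498 ] [243.90712074 162.78018576] 121.0 [ 0.558  -0.0429  0.0662] dotpx [[243.87474848 162.91782392]]
s [289.86891622 190.12150054] [289.21551724 189.14655172] 141.0 [ 0.5593 -0.0368  0.0662] dotpx [[289.62953584 191.1754712 ]]
```

Top view: ball at (0.558, -0.043) against the dot at (0.558, -0.043). Touching.

```bash
python3 -m crank '[0,0,0,0,0,0.03,-0.5,0,0,0,0,0,0,-0.5,0,0,0,0,0,0,-0.5]'|egrep 'pos|ft'; python3 -m crank '[0,0,0,0,0,0.03,-0.5,0,0,0,0,0,0,-0.5,0,0,0,0,0,0,-0.5]'|egrep 'pos|ft'
```

```text
position: [0.5572, -0.1457, 0.112]
ft_force: [-0.0, 0.4, -2.4]
position: [0.5574, -0.146, 0.111]
ft_force: [0.4, -0.7, -0.7]
```

```bash
python3 -m crank '[0,0,0,0,0,0.04,-0.5,0,0,0,0,0,0,-0.5,0,0,0,0,0,0,-0.5]'|egrep 'pos|ft'; python3 -m crank '[0,0,0,0,0,-0.3,-0.5,0,0,0,0,0,-0.6,-0.5,0,0,0,0,0,-0.9,-0.5,0,0,0,0,0,-0.7,-0.5,0,0,0,0,0,0,-0.5]'|egrep 'pos|ft'
python3 - <<'E'
from h import *
go(.5619,-.3138-.0035,.215,1.573)
E
```

```text
position: [0.5576, -0.1463, 0.1101]
ft_force: [-2.3, -2.0, 5.1]
position: [0.5604, -0.147, 0.2167]
ft_force: [1.4, -0.8, -0.8]
turn [0.11 0.05 0.  ] shift [-4.26  0.03  0.04] rows 5
```

```bash
python3 -m crank '[0,0,0,-0.85,0,0,-0.5,0,0,0,-0.85,0,0,-0.5,0,0,0,-0.85,0,0,-0.5,0,0,0,-0.85,0,0,-0.5,0,0,0,-0.85,0,0,-0.5]'|egrep 'pos|ft'; python3 -m crank '[0,0,0,0,0,0.5,-0.5,0,0,0,0,0,0.5,-0.5,0,0,0,0,0,0.5,-0.5,0,0,0,0,0,0,-0.5,0,0,0,0,0,0,-0.5]'|egrep 'pos|ft|rot'
python3 - <<'E'
from h import *
ps=shots(); t=env.get_state()["position"]
q=ps[0]; uv,g=spot(q,proj(q,(t+[.0014,.102,-.047])[None])[0],"red",4); print((ray(q,uv,t[2]-.047)-t).round(4))
go(.5619,-.3138-.0035,.100,1.573)
E
```

```text
position: [0.557, -0.3167, 0.2082]
ft_force: [1.4, -0.6, -0.9]
position: [0.5565, -0.3147, 0.1473]
tcp_rot: [-3.138, -0.003, 1.573]
ft_force: [0.8, -0.3, -1.5]
[ 0.0005  0.1039 -0.047 ]
turn [0.01 0.01 0.01] shift [-0.04  0.09  1.26] rows 2
```

```bash
python3 -m crank '[0,0,0,-0.05,0.11,0,-0.5,0,0,0,0,0,0.3,-0.5,0,0,0,0,0,0,-0.5,0,0,0,0,0,0,-0.5]'|egrep 'pos|ft'
python3 - <<'E'
from h import *
go(.5617,-.3138-.0035,.100,1.573)
ps=shots(); t=env.get_state()["position"]
for w,q in zip("ts",ps):
    m=masks([q],"probe",near=[t[0],t[1],t[2]+.011]); print(w,fit([q],m,PROBE,[t[0],t[1],t[2]+.0113,1.573]) if m[0] is not None else None)
E
```

```text
position: [0.5615, -0.3173, 0.1361]
ft_force: [-0.5, 0.0, -1.6]
turn [-0.01 -0.01  0.  ] shift [-0.   0.   0.9] rows 1
t (array([ 0.56192016, -0.31763933,  0.14826972,  1.573     ]), np.float64(1.0))
s (array([ 0.55796281, -0.31766659,  0.14826972,  1.56145983]), np.float64(0.2478301665493784))
```

```bash
python3 -m crank '[0,0,0,0,0,0.3,-0.5,0,0,0,0,0,0.3,-0.5,0,0,0,0,0,0.25,-0.5,0,0,0,0,0,0.05,-0.5,0,0,0,0,0,0,-0.5]'|egrep 'pos|ft'; python3 -m crank '[0,0,0,0,0,0,-0.5,0,0,0,0,0,0.03,-0.5,0,0,0,0,0,0,-0.5]'|egrep 'pos|ft'; python3 -m crank '[0,0,0,0,0,0.03,-0.5,0,0,0,0,0,0,-0.5,0,0,0,0,0,0,-0.5]'|egrep 'pos|ft'
```

```text
position: [0.5609, -0.3169, 0.0988]
ft_force: [0.7, -0.8, -1.7]
position: [0.5623, -0.318, 0.1004]
ft_force: [-0.4, 0.5, -1.6]
position: [0.562, -0.3178, 0.0989]
ft_force: [-0.1, 0.0, -1.2]
```

```bash
for r in 1; do python3 -m crank '[0,0,0,0,0,0.03,-0.5,0,0,0,0,0,0,-0.5,0,0,0,0,0,0,-0.5]'|egrep 'pos|ft'; done; python3 -m crank '[0,0,0,0,0,0.03,-0.5,0,0,0,0,0,0,-0.5,0,0,0,0,0,0,-0.5]'|egrep 'pos|ft'
```

```text
position: [0.5619, -0.3177, 0.0974]
ft_force: [-0.7, -0.2, -1.4]
position: [0.5621, -0.3179, 0.0969]
ft_force: [-1.5, 0.5, 1.9]
```

```bash
python3 -m crank '[0,0,0,0,0,0.01,-0.5,0,0,0,0,0,0,-0.25,0,0,0,0,0,0,-0.1,0,0,0,0,0,0,0.2,0,0,0,0,0,0,0.4]'|egrep 'pos|ft'; python3 -m crank '[0,0,0,0,0,0,0.4,0,0,0,0,0,0,0.5]'|egrep 'pos|ft|wid';  python3 -m crank '[0,0,0,0,0,-0.3,0.5,0,0,0,0,0,-0.7,0.5,0,0,0,0,0,-0.9,0.5,0,0,0,0,0,-1,0.5,0,0,0,0,0,-0.3,0.5]'|egrep 'pos|ft';  python3 -m crank '[0,0,0,0.5,-0.7,0,0.5,0,0,0,0.5,-0.7,0,0.5,0,0,0,0.5,-0.7,0,0.5,0,0,0,0.5,-0.7,0,0.5,0,0,0,0.5,-0.7,0,0.5]'|egrep 'pos|ft'
python3 - <<'E'
from h import *
ps=shots(); t=[.561,-.314,.105]
for w,q in zip("ts",ps):
    m=masks([q],"probe",near=t); print(w,fit([q],m,PROBE,[*t,1.573]) if m[0] is not None else None)
    uv,g=spot(q,proj(q,np.array([[.561,-.212,.045]]))[0],"red",4); print(uv,g,ray(q,uv,.044).round(4))
E
```

```text
position: [0.562, -0.3177, 0.0957]
ft_force: [0.7, -0.7, -0.7]
position: [0.562, -0.3177, 0.0958]
ft_force: [-0.5, -0.3, 0.9]
grip_width: 0.0639
position: [0.5645, -0.3196, 0.2326]
ft_force: [1.3, -0.6, 1.4]
position: [0.4205, -0.2172, 0.2243]
ft_force: [-0.7, 0.4, 0.4]
t (array([ 0.56539844, -0.31842515,  0.105     ,  1.5640672 ]), np.float64(0.1160546434390275))
[291.75  163.075] 123.0 [ 0.5644 -0.2157  0.044 ]
s (array([ 0.56277986, -0.31491682,  0.105     ,  1.53615146]), np.float64(0.10817217716781036))
[313.24113475 220.35460993] 134.0 [ 0.5659 -0.2085  0.044 ]
```

```bash
cat >> h.py <<'E'
def dots(q,c,est=None):
    r=[ray(q,spot(q,proj(q,dot(c,k,est)[None])[0],"white" if k>0 else "black",3)[0],.061)[:2] for k in(1,-1)]
    d=r[0]-r[1]; return ((r[0]+r[1])/2).round(4),round(float(np.arctan2(d[1],d[0])),3),round(float(np.hypot(*d)),4)
E
python3 - <<'E'
from h import *
ps=shots()
for c in LK: print(c,[dots(q,c) for q in ps], [np.round(link(ps,c,LK[c][:3],1.67,(i,))[0],3) for i in(0,1)])
go(.457,-.0045,.14,1.671)
E
```

```text
orange [(array([0.6479, 0.0117]), 1.666, 0.0908), (array([0.6479, 0.0122]), 1.629, 0.0896)] [array([0.648, 0.012, 0.045, 1.671]), array([0.683, 0.036, 0.045, 1.155])]
green [(array([0.5541, 0.0014]), 1.666, 0.0906), (array([0.5516, 0.0024]), 1.668, 0.091)] [array([5.540e-01, 1.000e-03, 4.500e-02, 1.662e+00]), array([0.553, 0.008, 0.045, 1.663])]
blue [(array([ 0.4579, -0.0055]), -1.459, 0.0902), (array([ 0.4573, -0.0041]), -1.442, 0.0892)] [array([ 0.458, -0.007,  0.045, -1.461]), array([ 0.457, -0.002,  0.045, -1.488])]
turn [ 0.01  0.01 -0.93] shift [5.25 1.39 2.12] rows 6
```

```bash
python3 -m crank '[0,0,-0.93,0,0,0,0.5,0,0,0,0.875,0.235,0.35,0.5,0,0,0,0.875,0.235,0.35,0.5,0,0,0,0.875,0.235,0.35,0.5,0,0,0,0.875,0.235,0.35,0.5]'|egrep 'pos|ft'; python3 -m crank '[0,0,0,0.875,0.235,0.35,0.5,0,0,0,0.875,0.235,0.35,0.5,0,0,0,0,0,0,0.5,0,0,0,0,0,0,0.5]'
python3 - <<'E'
from h import *
go(.458,-.005,.050,1.677)
E
```

```text
position: [0.4465, -0.0743, 0.168]
ft_force: [0.5, 0.1, 0.3]
time_s: 42.42
position: [0.4574, -0.0022, 0.1393]
tcp_rot: [-3.14, -0.0, 1.674]
ft_force: [0.1, -0.0, 0.1]
grip_width: 0.0638
finger_force: 0.0
turn [-0.02 -0.   -0.02] shift [-0.07  0.01  2.23] rows 3
```

```bash
python3 -m crank '[0,0,0,-0.06,0,0.7,0.5,0,0,0,0,0,0.7,0.5,0,0,0,0,0,0.5,0.5,0,0,0,0,0,0.3,0.5,0,0,0,0,0,0,0.5]'|egrep 'pos|ft'; python3 -m crank '[0,0,0,0,0,0,-0.6,0,0,0,0,0,0,-0.6,0,0,0,0,0,0,-0.6,0,0,0,0,0,0,-0.6,0,0,0,0,0,0,-0.6]' 40|egrep 'pos|ft|wid|fin'; python3 -m crank '[0,0,0,0,0,0,-0.6,0,0,0,0,0,-0.3,-0.6,0,0,0,0,0,-0.7,-0.6,0,0,0,0,0,-0.9,-0.6,0,0,0,0,0,-0.4,-0.6]'; python3 -m crank '[0,0,0.65,0,0,0,-0.6,0,0,0.64,0,0,0,-0.6,0,0,0,0,0,0,-0.6]'
python3 - <<'E'
from h import *
go(.425,-.311,.13,1.542)
E
```

```text
position: [0.4563, -0.007, 0.0499]
ft_force: [-0.6, 0.4, -0.4]
position: [0.4587, -0.0066, 0.0536]
ft_force: [-1.3, -1.7, 5.6]
grip_width: 0.0227
finger_force: 39.9
time_s: 43.67
position: [0.4588, -0.0062, 0.1478]
tcp_rot: [3.136, 0.002, 1.671]
ft_force: [1.3, -0.9, -0.3]
grip_width: 0.0224
finger_force: 39.6
time_s: 43.92
position: [0.4572, -0.0058, 0.1444]
tcp_rot: [3.141, 0.0, 1.535]
ft_force: [-0.4, -1.4, -1.4]
grip_width: 0.0224
finger_force: 39.5
turn [ 0.01  0.   -0.07] shift [-7.65 -0.58  0.36] rows 8
```

```bash
python3 -m crank '[0,0,0,-0.95,-0.07,0,-0.6,0,0,0,-0.95,-0.07,0,-0.6,0,0,0,-0.95,-0.07,0,-0.6,0,0,0,-0.95,-0.07,0,-0.6,0,0,0,-0.95,-0.07,0,-0.6]'|egrep 'pos|ft'; python3 -m crank '[0,0,0,-0.95,-0.07,0,-0.6,0,0,0,-0.95,-0.07,0,-0.6,0,0,0,-0.95,-0.07,0,-0.6,0,0,0,0,0,0,-0.6,0,0,0,0,0,0,-0.6]';python3 - <<'E'
from h import *
go(.425,-.311,.014,1.542)
E
```

```text
position: [0.4357, -0.1966, 0.1436]
ft_force: [0.7, 0.7, -1.1]
time_s: 44.75
position: [0.4234, -0.3103, 0.1435]
tcp_rot: [-3.141, -0.001, 1.534]
ft_force: [-0.1, 0.2, -1.4]
grip_width: 0.0226
finger_force: 39.5
turn [-0.   -0.01 -0.08] shift [-0.02  0.04  3.24] rows 4
```

```bash
python3 -m crank '[0,0,0,0,0.04,0.9,-0.6,0,0,0,0,0,0.9,-0.6,0,0,0,0,0,0.8,-0.6,0,0,0,0,0,0.4,-0.6,0,0,0,0,0,0.1,-0.6]'|egrep 'pos|ft';python3 -m crank '[0,0,0,0,0,0,-0.6,0,0,0,0,0,0,-0.6,0,0,0,0,0,0.07,-0.6,0,0,0,0,0,0,-0.6,0,0,0,0,0,0,-0.6]'|egrep 'pos|ft'
```

```text
position: [0.4235, -0.305, 0.0158]
ft_force: [-0.1, 0.1, -1.1]
position: [0.4262, -0.3095, 0.0182]
ft_force: [0.2, 0.1, -0.6]
```

```bash
python3 -m crank '[0,0,0,0,0,0.05,-0.6,0,0,0,0,0,0,-0.6,0,0,0,0,0,0,-0.6]'|egrep 'pos|ft'; python3 -m crank '[0,0,0,0,0,0.05,-0.6,0,0,0,0,0,0,-0.6,0,0,0,0,0,0,-0.6]'|egrep 'pos|ft'
```

```text
position: [0.4256, -0.309, 0.0152]
ft_force: [-0.6, 0.3, -0.9]
position: [0.4255, -0.3089, 0.0129]
ft_force: [0.6, 0.8, -1.0]
```

```bash
python3 -m crank '[0,0,0,0,0,0.04,-0.6,0,0,0,0,0,0,-0.6,0,0,0,0,0,0,-0.2,0,0,0,0,0,0,-0.2,0,0,0,0,0,0,-0.2]'|egrep 'pos|ft|wid'; python3 -m crank '[0,0,0,0,0,-0.4,-0.2,0,0,0,0,0,-0.9,-0.2,0,0,0,0,0,-1,0.5,0,0,-0.64,0,0,-1,0.5,0,0,-0.64,0,0,-0.3,0.5]'|egrep 'pos|ft'
python3 - <<'E'
from h import *
ps=shots()
for c in("orange","green"): print(c,dots(ps[0],c),dots(ps[1],c))
go(.554,.001,.14,1.665)
E
```

```text
position: [0.4257, -0.3091, 0.0115]
ft_force: [-0.0, -0.1, -0.2]
grip_width: 0.0344
position: [0.4281, -0.3116, 0.1622]
ft_force: [-0.4, -0.1, 1.1]
orange (array([0.6478, 0.0117]), 1.665, 0.0907) (array([0.6514, 0.0147]), 2.08, 0.0664)
green (array([0.554 , 0.0016]), 1.667, 0.0903) (array([0.5552, 0.0026]), 1.747, 0.0917)
turn [0.04 0.06 0.05] shift [7.46 3.89 0.49] rows 9
```

```bash
python3 -m crank '[0,0,0,0.83,0.43,0,0.5,0,0,0,0.83,0.43,0,0.5,0,0,0,0.83,0.43,0,0.5,0,0,0,0.83,0.43,0,0.5,0,0,0,0.83,0.43,0.1,0.5]'|egrep 'pos|ft'; python3 -m crank '[0,0,0,0.83,0.43,0.1,0.5,0,0,0,0.83,0.43,0.1,0.5,0,0,0,0.83,0.43,0.1,0.5,0,0,0,0.83,0.43,0.1,0.5,0,0,0,0,0,0,0.5]'|egrep 'pos|ft';  python3 -m crank '[0,0,0,0,0,0,0.5]'|egrep 'pos|rot'
python3 - <<'E'
from h import *
go(.554,.001,.049,1.665)
E
```

```text
position: [0.4946, -0.1334, 0.1501]
ft_force: [1.9, -0.1, 0.2]
position: [0.5496, 0.009, 0.1325]
ft_force: [-0.4, 0.1, -0.0]
position: [0.5491, 0.0055, 0.133]
tcp_rot: [-3.138, -0.001, 1.672]
turn [-0.04 -0.01  0.07] shift [-0.12  0.11  2.1 ] rows 3
```

```bash
python3 -m crank '[0,0,0,-0.12,0.11,0.5,0.5,0,0,0,0,0,0.7,0.5,0,0,0,0,0,0.55,0.5,0,0,0,0,0,0.3,0.5,0,0,0,0,0,0,0.5]'|egrep 'pos|ft'; python3 -m crank '[0,0,0,0,0,0,-0.6,0,0,0,0,0,0,-0.6,0,0,0,0,0,0,-0.6,0,0,0,0,0,0,-0.6,0,0,0,0,0,0,-0.6]' 40|egrep 'pos|ft|wid|fin'; python3 -m crank '[0,0,0,0,0,0,-0.6,0,0,0,0,0,-0.3,-0.6,0,0,0,0,0,-0.7,-0.6,0,0,0,0,0,-0.9,-0.6,0,0,0,0,0,-0.4,-0.6]'|egrep 'pos|ft|wid'; python3 -m crank '[0,0,0.62,0,0,0,-0.6,0,0,0.62,0,0,0,-0.6,0,0,0,0,0,0,-0.6]'|egrep 'pos|rot|wid'
python3 - <<'E'
from h import *
go(.365,-.311,.13,1.542)
E
```

```text
position: [0.5518, -0.0013, 0.0497]
ft_force: [-0.7, -0.3, 0.3]
position: [0.5564, -0.0011, 0.0553]
ft_force: [-1.0, -0.5, 5.7]
grip_width: 0.0224
finger_force: 39.8
position: [0.5568, -0.0009, 0.1503]
ft_force: [1.3, -1.3, 0.6]
grip_width: 0.0223
position: [0.5552, -0.0006, 0.1466]
tcp_rot: [3.14, 0.0, 1.539]
grip_width: 0.0225
turn [ 0.01  0.   -0.03] shift [-7.89 -4.53  0.42] rows 10
```

```bash
python3 -m crank '[0,0,0,-0.79,-0.45,0,-0.6,0,0,0,-0.79,-0.45,0,-0.6,0,0,0,-0.79,-0.45,0,-0.6,0,0,0,-0.79,-0.45,0,-0.6,0,0,0,-0.79,-0.45,0,-0.6]'|egrep 'pos|ft'; python3 -m crank '[0,0,0,-0.79,-0.45,0,-0.6,0,0,0,-0.79,-0.45,0,-0.6,0,0,0,-0.79,-0.45,0,-0.6,0,0,0,-0.79,-0.45,0,-0.6,0,0,0,-0.79,-0.45,0,-0.6]'|egrep 'pos|ft';python3 -m crank '[0,0,0,0,0,0,-0.6,0,0,0,0,0,0,-0.6]'|egrep 'pos|rot'
python3 - <<'E'
from h import *
go(.365,-.311,.016,1.542)
E
```

```text
position: [0.4589, -0.1566, 0.1456]
ft_force: [0.4, -0.7, -0.8]
position: [0.364, -0.312, 0.1456]
ft_force: [1.0, -0.7, -0.5]
position: [0.3644, -0.3121, 0.1456]
tcp_rot: [3.142, -0.0, 1.538]
turn [ 0.   -0.   -0.04] shift [0.03 0.02 3.24] rows 4
```

```bash
python3 -m crank '[0,0,0,0,0.02,0.9,-0.6,0,0,0,0,0,0.9,-0.6,0,0,0,0,0,0.8,-0.6,0,0,0,0,0,0.4,-0.6,0,0,0,0,0,0.17,-0.6]'|egrep 'pos|ft';python3 -m crank '[0,0,0,0,0,0,-0.6,0,0,0,0,0,0.06,-0.6,0,0,0,0,0,0,-0.6,0,0,0,0,0,0,-0.6]'|egrep 'pos|ft';python3 -m crank '[0,0,0,0,0,0.03,-0.6,0,0,0,0,0,0,-0.6,0,0,0,0,0,0,-0.6]'|egrep 'pos|ft'
```

```text
position: [0.365, -0.3076, 0.0155]
ft_force: [-0.1, 1.0, -1.2]
position: [0.3671, -0.3118, 0.0177]
ft_force: [-0.8, -0.0, -0.9]
position: [0.3663, -0.3112, 0.0155]
ft_force: [-0.3, 0.9, -1.8]
```

Release, lift, and head for orange.

```bash
python3 -m crank '[0,0,0,0,0,0.06,-0.6,0,0,0,0,0,0,-0.6,0,0,0,0,0,0,-0.2,0,0,0,0,0,0,-0.2,0,0,0,0,0,0,-0.2]'|egrep 'pos|ft|wid'; python3 -m crank '[0,0,0,0,0,-0.4,-0.2,0,0,0,0,0,-0.9,-0.2,0,0,0,0,0,-1,0.5,0,0,-0.62,0,0,-1,0.5,0,0,-0.62,0,0,-0.8,0.5]'|egrep 'pos|ft';python3 -m crank '[0,0,0,0.95,0,0,0.5,0,0,0,0.95,0,0,0.5,0,0,0,0.95,0,0,0.5,0,0,0,0.95,0,0,0.5,0,0,0,0.95,0,0,0.5]'|egrep 'pos|ft'
python3 - <<'E'
from h import *
ps=shots()
for c in("orange",): print(c,dots(ps[0],c),dots(ps[1],c))
for c,x in(("green",.366),("blue",.4255)): print(c,np.round(link(ps,c,[x,-.31,.004],1.54,(1,))[0],3),np.round(link(ps,c,[x,-.31,.004],1.54,(0,))[0],3))
go(.648,.0118,.15,1.667)
E
```

```text
position: [0.3661, -0.311, 0.0126]
ft_force: [-0.1, 0.1, -0.5]
grip_width: 0.034
position: [0.3664, -0.3113, 0.1795]
ft_force: [0.2, -1.1, -0.8]
position: [0.3467, -0.1204, 0.1764]
ft_force: [1.3, 0.3, 0.5]
orange (array([0.6478, 0.0117]), 1.665, 0.0908) (array([0.6459, 0.0128]), 1.673, 0.0906)
green [ 0.367 -0.307  0.004  1.529] [ 0.369 -0.31   0.004  1.541]
blue [ 0.393 -0.352  0.004 -0.682] [ 0.433 -0.301  0.004 -1.666]
turn [-0.   -0.01  0.08] shift [2.5  7.82 0.64] rows 9
```

```bash
python3 -m crank '[0,0,0,0.28,0.87,0,0.5,0,0,0,0.28,0.87,0,0.5,0,0,0,0.28,0.87,0,0.5,0,0,0,0.28,0.87,0,0.5,0,0,0,0.28,0.87,0.1,0.5]'|egrep 'pos|ft'; python3 -m crank '[0,0,0,0.28,0.87,0.1,0.5,0,0,0,0.28,0.87,0.1,0.5,0,0,0,0.28,0.87,0.1,0.5,0,0,0,0.28,0.87,0.1,0.5,0,0,0,0,0,0,0.5]'|egrep 'pos|ft';  python3 -m crank '[0,0,0,0,0,0,0.5]'|egrep 'pos|rot'
python3 - <<'E'
from h import *
go(.648,.0118,.049,1.667)
E
```

```text
position: [0.5173, -0.0486, 0.1729]
ft_force: [-0.1, -1.5, 1.3]
position: [0.6526, 0.0109, 0.1536]
ft_force: [-0.4, -0.1, -0.5]
position: [0.6497, 0.0095, 0.1547]
tcp_rot: [-3.139, -0.0, 1.671]
turn [-0.02 -0.    0.04] shift [ 0.06 -0.04  2.64] rows 3
```

```bash
python3 -m crank '[0,0,0,0.06,-0.04,0.8,0.5,0,0,0,0,0,0.9,0.5,0,0,0,0,0,0.6,0.5,0,0,0,0,0,0.3,0.5,0,0,0,0,0,0,0.5]'|egrep 'pos|ft'; python3 -m crank '[0,0,0,0,0,0,-0.6,0,0,0,0,0,0,-0.6,0,0,0,0,0,0,-0.6,0,0,0,0,0,0,-0.6,0,0,0,0,0,0,-0.6]' 40|egrep 'pos|ft|wid|fin'; python3 -m crank '[0,0,0,0,0,0,-0.6,0,0,0,0,0,-0.3,-0.6,0,0,0,0,0,-0.7,-0.6,0,0,0,0,0,-0.9,-0.6,0,0,0,0,0,-0.4,-0.6]'|egrep 'pos|ft|wid'; python3 -m crank '[0,0,0.62,0,0,0,-0.6,0,0,0.6,0,0,0,-0.6,0,0,0,0,0,0,-0.6]'|egrep 'pos|rot|wid'
python3 - <<'E'
from h import *
go(.367,-.311,.15,1.542)
E
```

```text
position: [0.6443, 0.0111, 0.0496]
ft_force: [-0.5, 0.2, -0.1]
position: [0.649, 0.0111, 0.0554]
ft_force: [-1.2, -0.4, 6.8]
grip_width: 0.0224
finger_force: 39.9
position: [0.6493, 0.0114, 0.1501]
ft_force: [0.9, 0.4, 0.1]
grip_width: 0.0224
position: [0.6475, 0.0116, 0.1461]
tcp_rot: [3.14, 0.0, 1.541]
grip_width: 0.0224
turn [ 0.01  0.   -0.01] shift [-8.26 -6.78 -0.1 ] rows 11
```

```bash
python3 -m crank '[0,0,0,-0.6,-0.78,0,-0.6,0,0,0,-0.6,-0.78,0,-0.6,0,0,0,-0.6,-0.78,0,-0.6,0,0,0,-0.6,-0.78,0,-0.6,0,0,0,-0.6,-0.78,0,-0.6]'|egrep 'pos|ft'; python3 -m crank '[0,0,0,-0.85,-0.5,0,-0.6,0,0,0,-0.85,-0.5,0,-0.6,0,0,0,-0.85,-0.5,0,-0.6,0,0,0,-0.85,-0.5,0,-0.6,0,0,0,-0.85,-0.5,0,-0.6]'|egrep 'pos|ft';python3 -m crank '[0,0,0,-0.85,-0.4,0,-0.6,0,0,0,0,0,0,-0.6,0,0,0,0,0,0,-0.6]'|egrep 'pos|rot'
python3 - <<'E'
from h import *
go(.367,-.311,.034,1.542)
E
```

```text
position: [0.4861, -0.1043, 0.1446]
ft_force: [-0.2, -1.3, -0.7]
position: [0.3816, -0.2721, 0.1451]
ft_force: [0.8, -0.9, 0.1]
position: [0.3651, -0.3059, 0.145]
tcp_rot: [3.141, -0.0, 1.539]
turn [ 0.   -0.   -0.02] shift [-0.13  0.05  2.78] rows 3
```

```bash
python3 -m crank '[0,0,0,-0.13,0.05,0.8,-0.6,0,0,0,0,0,0.9,-0.6,0,0,0,0,0,0.6,-0.6,0,0,0,0,0,0.35,-0.6,0,0,0,0,0,0.1,-0.6]'|egrep 'pos|ft';python3 -m crank '[0,0,0,0,0,0,-0.6,0,0,0,0,0,0.05,-0.6,0,0,0,0,0,0,-0.6,0,0,0,0,0,0,-0.6]'|egrep 'pos|ft';python3 -m crank '[0,0,0,0,0,0.04,-0.6,0,0,0,0,0,0,-0.6,0,0,0,0,0,0,-0.6]'|egrep 'pos|ft'
```

```text
position: [0.3669, -0.3065, 0.0317]
ft_force: [-0.7, 0.5, -0.8]
position: [0.3687, -0.3103, 0.0339]
ft_force: [0.4, -0.2, -0.6]
position: [0.368, -0.3099, 0.0314]
ft_force: [0.6, 0.4, -1.9]
```

```bash
python3 -m crank '[0,0,0,0,0,0.04,-0.6,0,0,0,0,0,0,-0.6,0,0,0,0,0,0,-0.6]'|egrep 'pos|ft';python3 -m crank '[0,0,0,0,0,0.03,-0.6,0,0,0,0,0,0,-0.6,0,0,0,0,0,0,-0.6]'|egrep 'pos|ft'
```

```text
position: [0.3682, -0.3101, 0.0304]
ft_force: [-1.5, 2.8, 5.4]
position: [0.3683, -0.3102, 0.0303]
ft_force: [-3.8, 6.2, 17.0]
```

```bash
python3 -m crank '[0,0,0,0,0,-0.04,-0.6,0,0,0,0,0,0,-0.6,0,0,0,0,0,0,-0.3,0,0,0,0,0,0,-0.2,0,0,0,0,0,0,-0.2]'|egrep 'pos|ft|wid'; python3 -m crank '[0,0,0,0,0,-0.3,-0.2,0,0,0,0,0,-0.8,-0.2,0,0,0,0,0,-1,0,0,0,0,0,0,-1,0,0,0,0,0,0,-0.8,0]'|egrep 'pos|ft';python3 -m crank '[0,0,0,0.95,0,0,0,0,0,0,0.95,0,0,0,0,0,0,0.95,0,0,0,0,0,0,0.95,0,0,0,0,0,0,0.95,0,0,0]'|egrep 'pos|ft'; python3 -m crank '[0,0,0,0.95,0,0,0,0,0,0,0.95,0,0,0,0,0,0,0.95,0,0,0,0,0,0,0,0,0,0,0,0,0,0,0,0,0]'|egrep 'time|pos|ft'
python3 - <<'E'
from h import *
ps=shots()
for w in (0,1): print(w,np.round(link(ps,"orange",[.368,-.31,.02],1.54,(w,))[0],3), link(ps,"orange",[.368,-.31,.02],1.54,(w,))[1:3])
for q in ps:
    m=masks([q],"probe",near=[.561,-.314,.105]); print(fit([q],m,PROBE,[.561,-.314,.105,1.573]) if m[0] is not None else None)
    for n in("mug","pliers","scraper","link_blue","link_green"): print(n,[(np.round(r["xy"],1),round(r["confidence"],2),r["mask"].sum()) for r in spotter.trace(q,n)][:3])
q=ps[0]; im=q["img"]; 
for c,x in(("green",.368),("blue",.4255)):
    for yaw in(1.541,1.541-np.pi):
        for k,n in((1,"white"),(-1,"black")):
            pt=dot(c,k,[x,-.31,.004,yaw]); u=proj(q,pt[None])[0].round().astype(int); print(c,n,round(yaw,2),im[u[1],u[0]])
E
```

```text
position: [0.3677, -0.3096, 0.0296]
ft_force: [0.2, 0.1, 0.5]
grip_width: 0.0342
position: [0.3681, -0.3101, 0.1886]
ft_force: [-0.0, -0.6, -0.9]
position: [0.3729, -0.1182, 0.1857]
ft_force: [0.4, 0.4, 0.5]
time_s: 59.45
position: [0.3764, -0.0041, 0.1857]
ft_force: [0.5, -0.4, 0.7]
0 [ 0.37  -0.31   0.02   1.547] (np.float64(0.15168229453943738), [290])
1 [ 0.368 -0.31   0.02   1.54 ] (np.float64(0.0), [None])
(array([ 0.56494344, -0.31795044,  0.105     ,  1.5718247 ]), np.float64(0.1461406096361848))
mug [(array([329.5, 125.6]), 0.91, np.int64(545))]
pliers [(array([151.2, 228.5]), 0.73, np.int64(312))]
scraper [(array([132.7, 210.9]), 0.65, np.int64(566)), (array([318.5, 171.2]), 0.6, np.int64(607))]
link_blue [(array([317.1, 202.2]), 0.83, np.int64(312)), (array([148.6, 166.4]), 0.59, np.int64(4137))]
link_green [(array([306.6, 222.4]), 0.7, np.int64(143)), (array([318.4, 211.1]), 0.47, np.int64(1802))]
(array([ 0.56122954, -0.31429797,  0.105     ,  1.52347199]), np.float64(0.11528218135700696))
mug [(array([369.3, 234. ]), 0.7, np.int64(785)), (array([271.8, 259.9]), 0.17, np.int64(428))]
pliers [(array([200.4, 171.3]), 0.63, np.int64(130))]
scraper [(array([215.6, 162.8]), 0.78, np.int64(189)), (array([340.6, 227.3]), 0.73, np.int64(444)), (array([273.2, 259.5]), 0.35, np.int64(368))]
link_blue [(array([289. , 255.8]), 0.6, np.int64(372))]
link_green [(array([269.3, 263.7]), 0.67, np.int64(239))]
green white 1.54 [149 151 152]
green black 1.54 [8 7 8]
green white -1.6 [8 7 8]
green black -1.6 [149 151 152]
blue white 1.54 [4 0 3]
blue black 1.54 [151 154 153]
blue white -1.6 [151 154 153]
blue black -1.6 [4 0 3]
```

All three links are in the tray: orange on top of green at about (0.369, -0.310), blue beside it. The probe is in its cradle, the gripper is clear of everything, and the time is 59 s. Handing in.

```bash
python3 -c "
from cell import ticket
print(ticket.sign_off())"
```

```text
the job is handed in; nothing more can be done
None
```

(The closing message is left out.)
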